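Set the stones and rinse cups out to dry

ROBOT

A 6-joint arm with a two-finger parallel gripper is mounted at the origin on the work surface. World frame = base frame: x ahead of the robot, y to its left, z up, the work surface at z = 0. Lengths are in m, angles in degrees, forces in N, time in s.
With the tool pointing down it reaches from about 0.225 to 0.875 m from the base axis. Payload 3.4 kg.
Tool frame: the origin (TCP) lies midway between the tips of the shut fingers; the grasp point (between the pads) lies 19 mm behind it (bot.grip_point_offset is the distance from the TCP to the grasp point, in m); z points along the fingers, y is the line along which they close (so a half turn about z gives the same grasp; the last joint's range is limited). The gripper opens to 85 mm and grips with 20 to 120 N. Pads are 22 mm wide; open, the fingers measure 114 mm over their backs; the gripper's body (76 mm by 85 mm) begins 54 mm behind the grasp point. The pads swing forward as they close: fully open they stand 13 mm farther back than shut.
Start: joints at [63.77, 15.808, 86.224, -0, 77.962, -6.933], TCP at [0.19, 0.543, 0.231] pointing down, gripper open.
Joint ranges: [-165.64, 165.64], [-43.16, 119.46], [12.63, 154.43], [-67.54, 247.53], [6.08, 155.33], [-154.97, 154.97]. Speed limits (degrees/s): [147.25, 147.25, 180, 180, 180, 180].

INTERFACE

Orientations are given as a 3x3 rotation matrix whose columns are the frame's x, y, z axes.
In Python, from cell import bot gives the robot as it stands.
- The arm moves only by the tool jog_arm, never from a script. Its argument "series" is a list that holds one entry, the list of rows, each a list of 7 numbers: the shift along the tool's x, y, z in mm, then the turn, a rotation vector about the tool's x, y, z in degrees, then the finger opening in mm, from 0 to 85.4. In form: [[[tx, ty, tz, rx, ry, rz, jaw], ...]]. A call has 1 to 8 rows; each row is the pose to reach, as a shift and turn from the pose commanded when the call began, along the tool's axes at that moment; what a row does not reach only later rows make up. A row lasts 1/10 s, in which the tool goes at most 50 mm and 8.59 degrees, less where a joint would pass 70% of its speed; a pose out of reach is approached as far as the arm can. A call with a gripper value outside its range is refused whole. The fingers move at their own pace and stop on an object; the grip force is fixed at half the most. Time passes only in rows, so rows that repeat a pose let the fingers close. It gives the time, the measured TCP pose, the force, the opening and the grip force at its end, in the units of the state.
- bot.state(): the state, without advancing time (a new reading comes with each control period).
- bot.snapshot(name): name is "side" or "top" or "wrist"; returns the picture (400x640x3 uint8, red, green, blue); there is no depth.
- bot.camera_params(name): a dict with "camera_matrix" (3x3 intrinsics, pixels), "k1" (the pictures are not rectified: a ray, as slopes to the right and down, at radius r is drawn at 1 + k1 r^2 times it, then the intrinsics apply), "R" (3x3) and "t" (3): a world point X has camera coordinates R X + t; the wrist camera has in their place "hand_eye" (4x4, takes a point from camera to tool coordinates, whose origin is the TCP and whose axes are the flange's). Camera axes: x right, y down, z forward; pixel columns grow to the right and rows downward; lengths in m; the calibration is good to about 2 mm. A picture is of the moment at which its call begins: read the wrist's pose just before it. camera_params takes no time and is no camera call.
- bot.close_job(): hands the job in; it is judged then, once.
The state is a dict: "time_s": time; "joints": joint angles; "joint_velocities": joint speeds; "joint_torque": joint torques, N m; "ee_pos": TCP position; "tool_rot": TCP orientation; "contact_force": force on the tool from outside, world axes, zero at the start; "ft_torque": the same for the moment, N m; "opening": finger opening in m; "grasp_force": force on a finger pad.
Only numpy, scipy, OpenCV 4.12 (cv2) and the standard library are available. Lean on these libraries where they do the work, as an engineer would, in place of code of your own. Each camera call takes 0.05 s, during which the arm holds its last target. There are 200 camera calls.

TASK

Swing the lid of the drying box right back and lay all the large stones on the table inside the box (the small pebbles stay). Then swing the prop rod up out of its clip and lower the lid onto it, so that the rod's tip sits in the slot under the lid and holds it half open. Also turn each rinse cup upside down over its own peg on the drying board, rim down on the board; leave everything else on the table where it is, and leave all at rest.

Things in the scene. Friction and masses are not known exactly. Their poses are not given: they have to be found in the camera images.
- box: Shallow open plywood drying box, fixed, outside 200 mm (its x) by 240 mm (its y) by 58 mm high, walls and floor 8 mm, at the robot's left. Origin: centre of its underside; z up; x points from the front wall (lid handle side) to the back wall (hinge side), roughly to world +y.
- lid_bar (a point): Middle of the lid's handle: a round steel bar 12 mm thick, 120 mm long, along the box's y, on two arms (55 mm either side) 50 mm beyond the lid's front edge in the lid's plane; when shut 4 mm above rim level. Pinched from above, it turns between the fingers. The hinge axis runs along the box's y through (100, 0, 58) mm of the box's frame, 250 mm from the bar.
- lid (a joint): Angle of the lid (rad): 0 shut, grows as it opens, stop at 1.85. Free hinge; lid of plywood, 0.5 kg, 200 x 240 x 8 mm. Let go below about 1.5 it falls shut; above about 1.6 it stays leaning back. On the prop rod it rests at about 1.0 to 1.1.
- lid_slot (a point): The slot for the rod's tip: a pocket under a steel ear at the lid's -y side (box frame), 150 mm from the hinge axis. It is 34 mm long between two lips that stand 15 mm out of the underside, one nearer the hinge, one farther. The point is where the centre of the rod's end sits when in the middle of the pocket.
- rod (a joint): Angle of the prop rod (rad): 0 lying in its clip, grows as its tip swings up, stop at 1.06. Stiff hinge: it stays where it is left (about 1.5 N at 145 mm from the pivot moves it). With the rod at 0.98 to 1.06 (up at its stop) the lid, lowered from above, takes the tip into its slot and rests on it.
- rod_pivot (a point): Pivot of the prop rod, at (-75, -165, 28) mm in the box's frame, axis along the box's y. The rod is round steel, 10 mm thick. In its clip it lies level, pointing to the box's +x, its centre line 45 mm from the box's wall; the open-topped clip is 85 mm from the pivot. A good place to pinch it, across and from above, is 145 mm from the pivot.
- rod_tip (a point): Centre of the rod's rounded free end, 184 mm from the pivot.
- pegboard: Wooden drying board, fixed, 90 (x) x 240 (y) x 14 mm, with two upright pegs on its long middle line, 120 mm apart. Origin: centre of its underside, z up.
- peg_1 (a point): Foot of a peg, on the board's top face (14 mm above the table), at y = +60 mm of the board. The peg is round, 22 mm thick, 66 mm tall, with a bevelled top.
- peg_2 (a point): Foot of a peg, on the board's top face (14 mm above the table), at y = -60 mm of the board. The peg is round, 22 mm thick, 66 mm tall, with a bevelled top.
- cup_1: Square grey plastic rinse cup (may be absent), 50 x 50 mm outside, 80 mm long, walls 3 mm, closed bottom 4 mm, 70 g; at first lying on one flat side, mouth roughly away from the robot. Its x axis runs along the cup from bottom to mouth. Origin: middle of the side it lies on at first, 25 mm off the long axis.
- cup_1_mouth (a point): Centre of that cup's open mouth, level with the rim, on its long axis; the closed bottom is 80 mm behind it.
- cup_2: Square grey plastic rinse cup (may be absent), 50 x 50 mm outside, 80 mm long, walls 3 mm, closed bottom 4 mm, 70 g; at first lying on one flat side, mouth roughly away from the robot. Its x axis runs along the cup from bottom to mouth. Origin: middle of the side it lies on at first, 25 mm off the long axis.
- cup_2_mouth (a point): Centre of that cup's open mouth, level with the rim, on its long axis; the closed bottom is 80 mm behind it.
- stone_1: Large grey-brown river stone (may be absent), about 84 mm long (its x), 48 mm wide (its y), 36 mm high, flattish top and underside, 0.17 to 0.35 kg. Origin: centre of its underside, z up. The flanks are near upright at 13 to 22 mm height.
- stone_2: Large grey-brown river stone (may be absent), about 84 mm long (its x), 48 mm wide (its y), 36 mm high, flattish top and underside, 0.17 to 0.35 kg. Origin: centre of its underside, z up. The flanks are near upright at 13 to 22 mm height.
- stone_3: Large grey-brown river stone (may be absent), about 84 mm long (its x), 48 mm wide (its y), 36 mm high, flattish top and underside, 0.17 to 0.35 kg. Origin: centre of its underside, z up. The flanks are near upright at 13 to 22 mm height.
- stone_4: Large grey-brown river stone (may be absent), about 84 mm long (its x), 48 mm wide (its y), 36 mm high, flattish top and underside, 0.17 to 0.35 kg. Origin: centre of its underside, z up. The flanks are near upright at 13 to 22 mm height.
- pebble_1: Small pebble, 42 x 36 x 22 mm, stays where it is. Origin: centre of its underside.
- pebble_2: Small pebble, 44 x 38 x 22 mm, stays where it is. Origin: centre of its underside.
- paint_1: Paint bottle, 48 mm thick, 130 mm tall, stays. Origin: centre of its underside.
- paint_2: Paint bottle, 48 mm thick, 130 mm tall, stays. Origin: centre of its underside.
- palette: White palette plate, 150 mm wide, 16 mm high, stays. Origin: centre of its underside.
- brush: Paint brush, 190 mm long, lying, stays. Origin: centre of its underside.
There are look-alikes about, which are no part of the job. Leave any blue, purple or red look-alike of the stone_4 alone.

How it is judged:
By the outcome, as a careful person would: the job done as asked, in the order asked, and still so for the second after the job is handed in, with the robot touching nothing.
Of stone_1, stone_2, stone_3, stone_4 only 3 to 4 are there at a start; the rules pass over those that are not, and their reading is None.
Of cup_1, cup_2 only 1 to 2 are there at a start; the rules pass over those that are not, and their reading is None.
At some moment in a run one of stone_1, stone_2, stone_3, stone_4, cup_1, cup_2 may be knocked a few centimetres aside while the robot is not near it.
It also fails if it takes over 210 s, if anything falls off the work surface, if the arm or the gripper's body presses on something with over 40 N, if the wrist force passes 120 N, or if a joint passes its speed limit or range.

## Working session

There is one attempt and no reset: what is moved stays moved. The work goes in short steps, Python scripts to look and compute and a tool call to move; the robot and the scene stay as the last step left them, time stands still between calls to the robot, and variables do not carry over. Pictures are saved under pics/ and viewed, at most 14 in all, crops included, and the job is handed in when it is done.

Besides the shell and the picture viewer there is one more tool, called after "Emit:" as a command line: name --argument value ..., lists and objects as JSON in quotes. jog_arm: Moves the arm, as the interface text tells. Its arguments: {"type":"object","properties":{"series":{"type":"array"}},"required":["series"]}

```bash
ls; mkdir -p pics; python3 - <<'E'
from cell import bot
import cv2,numpy as np
for n in("top","side","wrist"):
    im=bot.snapshot(n); cv2.imwrite(f"pics/{n}0.png",im[:,:,::-1])
    p=bot.camera_params(n); print(n,{k:np.round(np.array(v),4).tolist() for k,v in p.items()})
s=bot.state();print(s)
E
```

```text
pics
top {'camera_matrix': [[435.9474, 0.0, 310.0599], [0.0, 435.9474, 196.24], [0.0, 0.0, 1.0]], 'k1': -0.0449, 'R': [[0.0175, -0.9997, 0.0164], [-0.9851, -0.02, -0.1709], [0.1712, -0.0132, -0.9851]], 't': [-0.1013, 0.5718, 1.0059]}
side {'camera_matrix': [[428.5891, 0.0, 317.2239], [0.0, 428.5891, 195.1819], [0.0, 0.0, 1.0]], 'k1': 0.0408, 'R': [[0.878, -0.4785, -0.0091], [-0.372, -0.6703, -0.6421], [0.3011, 0.5672, -0.7666]], 't': [-0.5343, 0.1682, 1.2597]}
wrist {'camera_matrix': [[279.5612, 0.0, 323.6838], [0.0, 279.5612, 194.5839], [0.0, 0.0, 1.0]], 'k1': -0.0452, 'hand_eye': [[0.0005, -0.962, -0.2732, 0.0678], [1.0, 0.0004, 0.0001, 0.0004], [0.0, -0.2732, 0.962, -0.1423], [0.0, 0.0, 0.0, 1.0]]}
{'time_s': 0.15, 'joints': array([ 6.37705946e+01,  1.58414796e+01,  8.62793306e+01,  8.91773644e-05,
        7.79641687e+01, -6.93049900e+00]), 'joint_velocities': array([-0.07627256, -0.01314127, -0.28190698,  0.17114922, -0.11303991,
        0.00647172]), 'joint_torque': array([ 8.05685831e-04, -4.17144513e+01, -2.46034080e+01, -2.38163102e-04,
        7.56518362e-03, -1.75154048e-05]), 'ee_pos': array([0.18983551, 0.54232422, 0.23061136]), 'tool_rot': array([[-9.43807093e-01,  3.30496202e-01, -6.56873010e-04],
       [ 3.30496806e-01,  9.43806173e-01, -1.32977035e-03],
       [ 1.80476751e-04, -1.47214112e-03, -9.99998900e-01]]), 'contact_force': array([-0.20572928, -1.24797469, -0.32466194]), 'ft_torque': array([-0.03210583,  0.02620567, -0.01301563]), 'grasp_force': 0.0, 'opening': 0.08523554585945334}
```

View pics/top0.png

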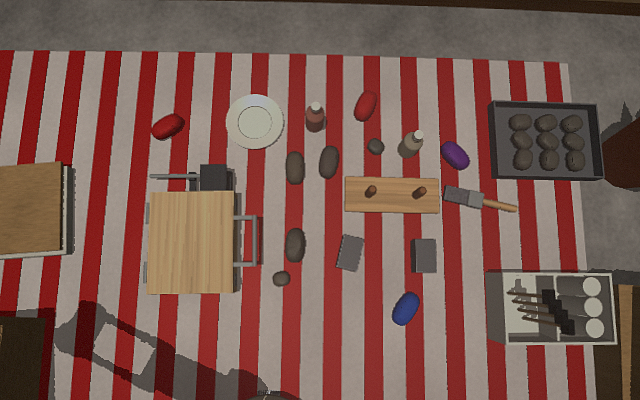

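View pics/side0.png

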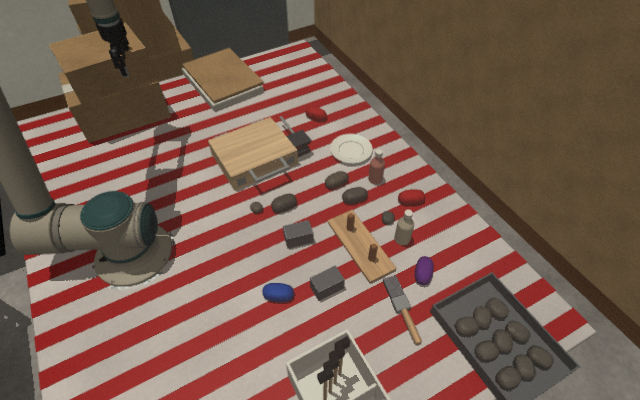

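```bash
cat > lib.py <<'E'
import numpy as np,cv2
from cell import bot
def cam(n,s=None):
    p=bot.camera_params(n);K=np.array(p["camera_matrix"]);k=p["k1"]
    if n=="wrist":
        s=s or bot.state();T=np.eye(4);T[:3,:3]=s["tool_rot"];T[:3,3]=s["ee_pos"]
        M=np.linalg.inv(T@np.array(p["hand_eye"]));return K,k,M[:3,:3],M[:3,3]
    return K,k,np.array(p["R"]),np.array(p["t"])
def ray(c,u,v,z):
    K,k,R,t=c
    n=cv2.undistortPoints(np.array([[[u,v]]],float),K,np.array([k,0,0,0.]))[0,0]
    o=-R.T@t;d=R.T@np.array([n[0],n[1],1]);return o+d*(z-o[2])/d[2]
def proj(c,X):
    K,k,R,t=c
    return cv2.projectPoints(np.array([X],float),cv2.Rodrigues(R)[0],t,K,np.array([k,0,0,0.]))[0].ravel()
def snap(n,f=None):
    s=bot.state();im=bot.snapshot(n)
    if f:cv2.imwrite(f"pics/{f}.png",im[:,:,::-1])
    return im,cam(n,s)
def blobs(m,c,z,lo=60,hi=9000):
    """world centre, long-axis yaw, size (mm) of each mask blob, rays cast to height z"""
    out=[]
    for q in cv2.findContours(m.astype(np.uint8),0,cv2.CHAIN_APPROX_NONE)[0]:
        a=cv2.contourArea(q)
        if not lo<a<hi:continue
        w=np.array([ray(c,*p,z)[:2] for p in q[:,0].astype(float)])
        (x,y),(W,H),an=cv2.minAreaRect((w*1000).astype(np.float32))
        if W<H:W,H,an=H,W,an+90
        M=cv2.moments(q)
        out.append((np.round([M['m10']/M['m00'],M['m01']/M['m00']]).astype(int).tolist(),[round(x),round(y)],round((an+90)%180-90,1),[round(W),round(H)]))
    return out
def rpt(L):
    for b in L:print(*b)
E
python3 - <<'E'
from lib import *
im,c=snap("top")
for p in[(295,167),(329,161),(295,244),(281,278),(349,253),(349,262),(424,256),(424,241),(190,240),(257,240),(213,177),(165,176),(390,195)]:print(p,im[p[1],p[0]])
hsv=cv2.cvtColor(im,cv2.COLOR_RGB2HSV);i=im.astype(int)
dark=(i.max(2)<105)&(i.max(2)-i.min(2)<30)
print("dark z.018");rpt(blobs(dark,c,.018,80,3000))
wood=(hsv[...,0]>8)&(hsv[...,0]<25)&(hsv[...,1]>70)&(hsv[...,2]>110)
print("wood .066");rpt(blobs(wood,c,.066,800,20000))
print("wood .014");rpt(blobs(wood,c,.014,800,20000))
E
```

```text
(295, 167) [87 74 63]
(329, 161) [83 71 65]
(295, 244) [90 80 73]
(281, 278) [96 84 73]
(349, 253) [93 87 84]
(349, 262) [95 89 86]
(424, 256) [91 87 81]
(424, 241) [88 80 77]
(190, 240) [170 138 100]
(257, 240) [115  52  45]
(213, 177) [59 55 53]
(165, 176) [113 111 108]
(390, 195) [149 118  83]
dark z.018
[266, 392] [123, 0] -89.0 [95, 49]
[226, 385] [130, 97] 1.2 [67, 54]
[184, 378] [144, 196] -0.7 [102, 54]
[102, 362] [172, 393] 65.4 [67, 19]
[146, 375] [157, 294] -0.6 [96, 54]
[146, 338] [231, 293] 66.3 [65, 25]
[62, 346] [187, 492] -0.9 [207, 54]
[102, 319] [256, 393] 0.1 [105, 53]
[635, 346] [231, -897] -5.1 [271, 24]
[281, 278] [376, -24] -88.2 [39, 36]
[496, 305] [330, -550] -16.7 [186, 89]
[236, 279] [373, 82] 2.6 [62, 19]
[610, 322] [286, -832] -5.9 [381, 161]
[423, 255] [438, -373] -1.1 [82, 62]
[349, 252] [441, -190] -12.7 [84, 53]
[295, 245] [459, -57] 1.5 [81, 47]
[237, 241] [466, 78] -2.1 [107, 39]
[457, 195] [587, -475] 77.0 [100, 44]
[595, 202] [573, -826] 0.2 [123, 77]
[629, 184] [635, -923] 72.9 [61, 46]
[70, 211] [533, 507] 1.9 [224, 34]
[215, 181] [622, 178] 67.0 [247, 109]
[61, 206] [545, 530] 5.7 [221, 7]
[295, 168] [652, -52] 1.6 [81, 46]
[328, 162] [669, -136] -10.6 [85, 48]
[376, 146] [712, -256] 57.0 [42, 39]
[405, 150] [708, -341] 65.0 [54, 53]
wood .066
[626, 335] [242, -835] -6.3 [263, 33]
[190, 242] [459, 189] 1.9 [240, 200]
[391, 194] [580, -286] 89.9 [228, 86]
[29, 207] [531, 583] 5.9 [216, 150]
wood .014
[626, 335] [234, -873] -6.3 [277, 35]
[190, 242] [462, 203] 1.9 [252, 210]
[391, 194] [589, -296] 89.9 [240, 90]
[29, 207] [538, 617] 5.9 [227, 157]
```

```bash
python3 - <<'E'
import cv2
a=cv2.imread("pics/top0.png");b=cv2.resize(a[140:310,130:450],None,fx=2.5,fy=2.5,interpolation=2);cv2.imwrite("pics/crop1.png",b)
E
```

```text
(no output)
```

View pics/crop1.png

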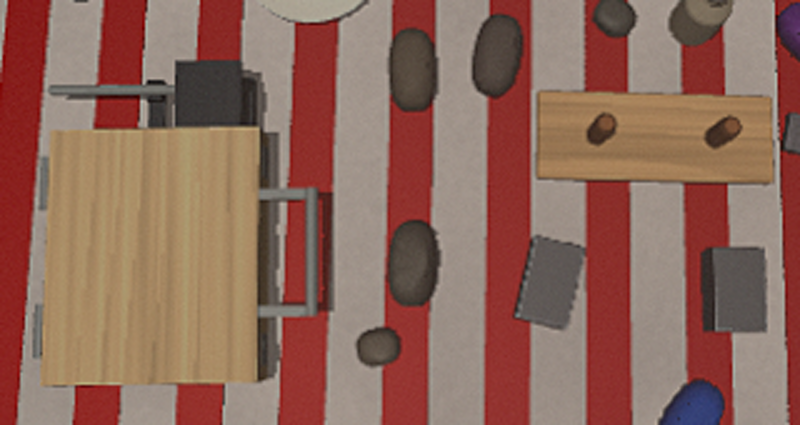

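```bash
cat >> lib.py <<'E'
from scipy.spatial.transform import Rotation as Rn
BC=np.array([459,189.]);BY=1.9
def box(x,y,z):
    a=np.deg2rad(BY);bx=np.array([-np.sin(a),np.cos(a)]);by=np.array([-bx[1],bx[0]])
    return [*(BC+x*bx+y*by),z]
def rot(yaw,tilt=0):
    a=np.deg2rad(yaw);c,s=np.cos(a),np.sin(a)
    return np.array([[c,s,0],[s,-c,0],[0,0,-1.]])@Rn.from_euler('y',tilt,degrees=True).as_matrix()
def plan(*calls,gp=19):
    """calls: lists of (grasp point mm, yaw, tilt); prints each as shift+turn from the pose at its call's start"""
    s=bot.state();P=s["ee_pos"]*1000;R=s["tool_rot"]
    for c in calls:
        for i,(p,yaw,tl) in enumerate(c):
            R1=rot(yaw,tl);P1=np.array(p)+gp*R1[:,2]
            d=R.T@(P1-P);r=Rn.from_matrix(R.T@R1).as_rotvec(degrees=True)
            print([round(float(v),1) for v in(*d,*r)])
        print('--');P,R=P1,R1
def st():
    s=bot.state();print("t",round(s["time_s"],2),"tcp",np.round(s["ee_pos"]*1000,1),"grip",np.round((s["ee_pos"]-.019*s["tool_rot"][:,2])*1000,1),"F",np.round(s["contact_force"],1),"op",round(s["opening"]*1000,1),"gf",s["grasp_force"],"J",np.round(s["joints"]))
E
python3 - <<'E'
from lib import *
c=cam("top")
print("bar",ray(c,254.8,240,.062),box(-150,0,62))
for X in[(-75,-165,28),(109,-165,28),(70,-165,28)]:print(box(*X),proj(c,np.array(box(*X))/1000))
B=box(-150,0,62)
plan([(B[:2]+[170],181.9,0)],[(B,181.9,0)])
E
```

```text
bar [0.46448803 0.03776109 0.062     ] [np.float64(463.9732767582789), np.float64(39.08246760873641), 62]
[np.float64(626.3959240095294), np.float64(119.51183823847504), 28] [226.00098902 175.19249142]
[np.float64(620.2953711860406), np.float64(303.4106779717584), 28] [152.32301369 176.14689503]
[np.float64(621.588423143193), np.float64(264.4321195500299), 28] [167.89435167 175.94023337]
[-425.0, -384.4, 80.1, -0.1, -0.0, -21.2]
--
[0.0, 0.0, 108.0, 0.0, 0.0, 0.0]
--
```

Emit:
jog_arm --series '[[[-212,-192,40,0,0,-10.6,40],[-212,-192,40,0,0,-10.6,40],[-212,-192,40,0,0,-10.6,40],[-212,-192,40,0,0,-10.6,40],[-212,-192,40,0,0,-10.6,40],[-212,-192,40,0,0,-10.6,40],[-212,-192,40,0,0,-10.6,40],[-212,-192,40,0,0,-10.6,40]]]'

```text
time_s: 1.0
ee_pos: [0.3269, 0.291, 0.1913]
tool_rot: [[-0.988, 0.154, -0.0], [0.154, 0.988, 0.001], [0.0, 0.001, -1.0]]
contact_force: [-0.9, 0.3, 0.2]
opening: 0.04
grasp_force: 0.0
```

```bash
python3 - <<'E'
from lib import *
st();B=box(-150,0,62)
plan([(B[:2]+[170],181.9,0)],[(B,181.9,0)])
E
```

```text
t 1.0 tcp [326.9 291.  191.3] grip [326.9 291.  210.3] F [-0.9  0.3  0.2] op 40.0 gf 0.0 J [ 33.   6. 106.   0.  69. -49.]
[-174.2, -227.8, 40.1, 0.0, -0.0, -10.8]
--
[0.0, 0.0, 108.0, 0.0, 0.0, 0.0]
--
```

Emit:
jog_arm --series '[[[-174,-228,40,0,0,-10.8,40],[-174,-228,40,0,0,-10.8,40],[-174,-228,40,0,0,-10.8,40],[-174,-228,40,0,0,-10.8,40],[-174,-228,40,0,0,-10.8,40],[-174,-228,40,0,0,-10.8,40],[-174,-228,40,0,0,-10.8,40],[-174,-228,40,0,0,-10.8,40]]]'

```text
time_s: 1.8
ee_pos: [0.4646, 0.0404, 0.151]
tool_rot: [[-0.999, -0.036, -0.001], [-0.036, 0.999, 0.001], [0.001, 0.001, -1.0]]
contact_force: [-0.6, 0.2, -0.1]
opening: 0.0401
grasp_force: 0.0
```

```bash
python3 - <<'E'
from lib import *
st();im,c=snap("wrist","w1");B=np.array(box(-150,0,62));print(proj(c,B/1000))
plan([(B,181.9,0)])
E
```

```text
t 1.8 tcp [464.6  40.4 151. ] grip [464.6  40.4 170. ] F [-0.6  0.2 -0.1] op 40.1 gf 0.0 J [ -4.  10. 106.   0.  64. -96.]
[322.21332928 196.25872634]
[-0.0, -2.2, 108.2, 0.1, -0.1, 0.2]
--
```

View pics/w1.png

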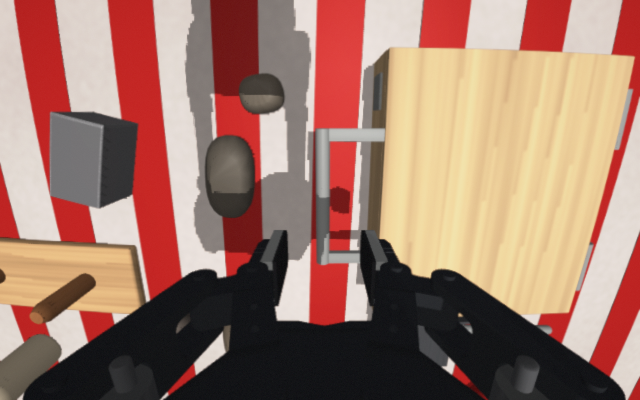

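Emit:
jog_arm --series '[[[0,-1.5,60,0,0,0,40],[0,-1.5,90,0,0,0,40],[0,-1.5,108,0,0,0,40],[0,-1.5,108,0,0,0,0],[0,-1.5,108,0,0,0,0],[0,-1.5,108,0,0,0,0],[0,-1.5,108,0,0,0,0],[0,-1.5,108,0,0,0,0]]]'

```text
time_s: 2.65
ee_pos: [0.4641, 0.0391, 0.044]
tool_rot: [[-0.999, -0.036, 0.001], [-0.036, 0.999, 0.001], [-0.001, 0.001, -1.0]]
contact_force: [-1.8, 4.2, -1.8]
opening: 0.0095
grasp_force: 58.4
```

```bash
cat >> lib.py <<'E'
def arc(ths,g0=None,n=1):
    """shifts (tool frame) that carry the bar from its present place round the hinge to the angles ths"""
    s=bot.state();R=s["tool_rot"];a=np.deg2rad(BY);bx=np.array([-np.sin(a),np.cos(a),0])
    t0=ths[0]
    f=lambda t:bx*(-250*np.cos(t))+np.array([0,0,250*np.sin(t)])
    for t in ths[1:]:print(round(t,2),np.round(R.T@(f(t)-f(t0)),1).tolist())
E
python3 - <<'E'
from lib import *
st();arc(np.arange(0,1.81,.1)+.0)
E
```

```text
t 2.65 tcp [464.1  39.1  44. ] grip [464.1  39.1  63. ] F [-1.8  4.2 -1.8] op 9.5 gf 58.43333959579468 J [ -4.  18. 115.   0.  48. -96.]
0.1 [-0.0, 1.3, -25.0]
0.2 [-0.0, 5.0, -49.7]
0.3 [-0.1, 11.3, -73.9]
0.4 [-0.1, 19.9, -97.3]
0.5 [-0.2, 30.8, -119.8]
0.6 [-0.2, 43.8, -141.1]
0.7 [-0.3, 59.0, -161.0]
0.8 [-0.4, 76.1, -179.2]
0.9 [-0.4, 94.8, -195.7]
1.0 [-0.5, 115.2, -210.2]
1.1 [-0.6, 136.9, -222.6]
1.2 [-0.7, 159.7, -232.8]
1.3 [-0.7, 183.4, -240.7]
1.4 [-0.8, 207.8, -246.1]
1.5 [-0.9, 232.6, -249.1]
1.6 [-1.0, 257.6, -249.6]
1.7 [-1.1, 282.5, -247.6]
1.8 [-1.1, 307.1, -243.1]
```

Emit:
jog_arm --series '[[[0,1.3,-25,0,0,0,0],[0,5,-49.7,0,0,0,0],[0,11.3,-73.9,0,0,0,0],[0,19.9,-97.3,0,0,0,0],[0,30.8,-119.8,0,0,0,0],[0,43.8,-141,0,0,0,0],[0,59,-161,0,0,0,0],[0,76,-179.2,0,0,0,0]]]'

```text
time_s: 3.45
ee_pos: [0.4612, 0.1149, 0.2234]
tool_rot: [[-0.999, -0.036, 0.001], [-0.036, 0.999, 0.001], [-0.001, 0.001, -1.0]]
contact_force: [-0.0, 2.8, -8.7]
opening: 0.0095
grasp_force: 58.2
```

```bash
python3 - <<'E'
from lib import *
st();B=bot.state()["ee_pos"]*1000+[0,0,19]
a=np.deg2rad(BY);h=np.array(box(100,0,58));d=h-B;dx=d@np.array([-np.sin(a),np.cos(a),0])
t=np.arctan2(-d[2],dx);print("theta",t,"r",np.hypot(dx,d[2]));arc(t+np.r_[0:.9:.1,.95,1.0])
E
```

```text
t 3.45 tcp [461.2 114.9 223.4] grip [461.2 114.8 242.4] F [-0.   2.8 -8.7] op 9.5 gf 58.19434404373169 J [  6.   7.  98.   0.  74. -87.]
theta 0.8139361785333855 r 253.6677918168802
0.91 [-0.1, 19.0, -16.2]
1.01 [-0.1, 39.5, -30.5]
1.11 [-0.2, 61.4, -42.6]
1.21 [-0.3, 84.4, -52.5]
1.31 [-0.4, 108.2, -60.0]
1.41 [-0.5, 132.6, -65.1]
1.51 [-0.5, 157.5, -67.8]
1.61 [-0.6, 182.5, -67.9]
1.76 [-0.7, 219.7, -63.5]
1.81 [-0.8, 231.9, -60.8]
```

Emit:
jog_arm --series '[[[0,19,-16.2,0,0,0,0],[0,39.5,-30.5,0,0,0,0],[0,61.4,-42.6,0,0,0,0],[0,84.4,-52.5,0,0,0,0],[0,108.2,-60,0,0,0,0],[0,132.6,-65.1,0,0,0,0],[0,157.5,-67.8,0,0,0,0],[0,182.5,-67.9,0,0,0,0]]]'

```text
time_s: 4.25
ee_pos: [0.4547, 0.2969, 0.2929]
tool_rot: [[-0.999, -0.036, 0.003], [-0.036, 0.999, 0.0], [-0.003, 0.0, -1.0]]
contact_force: [-1.6, -2.0, 2.2]
opening: 0.0097
grasp_force: 64.1
```

Emit:
jog_arm --series '[[[0,19,1.2,0,0,0,0],[0,37,4.4,0,0,0,0],[0,44,5.9,0,0,0,0],[0,44,5.9,0,0,0,0]]]'

```text
time_s: 4.65
ee_pos: [0.453, 0.3425, 0.286]
tool_rot: [[-0.999, -0.038, 0.001], [-0.038, 0.999, 0.003], [-0.002, 0.003, -1.0]]
contact_force: [-3.7, 0.8, 5.6]
opening: 0.0093
grasp_force: 66.5
```

```bash
python3 - <<'E'
from lib import *
st();snap("side","s2")
E
```

```text
t 4.65 tcp [453.  342.5 286. ] grip [452.9 342.4 305. ] F [-3.7  0.8  5.6] op 9.3 gf 66.5176248550415 J [ 30.  14.  82.   0.  85. -62.]
```

View pics/s2.png

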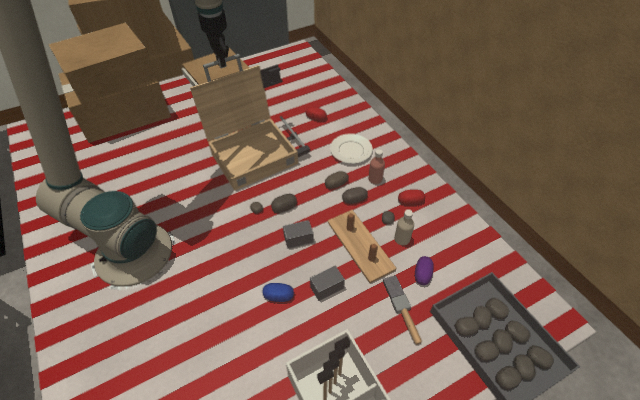

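Emit:
jog_arm --series '[[[0,0,0,0,0,0,40],[0,0,0,0,0,0,40],[0,0,-50,0,0,0,40],[0,0,-60,0,0,0,40],[0,-50,-60,0,0,0,70],[0,-100,-60,0,0,0,70],[0,-150,-60,0,0,0,70],[0,-200,-60,0,0,0,70]]]'

```text
time_s: 5.5
ee_pos: [0.4609, 0.1387, 0.3448]
tool_rot: [[-0.999, -0.037, 0.002], [-0.037, 0.999, -0.0], [-0.002, -0.0, -1.0]]
contact_force: [1.6, 0.1, -0.1]
opening: 0.0695
grasp_force: 0.0
```

```bash
cat >> lib.py <<'E'
def stones():
    im,c=snap("top");i=im.astype(int)
    d=(i.max(2)<105)&(i.max(2)-i.min(2)<30)
    return [b for b in blobs(d,c,.018,150,3000) if 70<b[3][0]<95 and 40<b[3][1]<56]
E
python3 - <<'E'
from lib import *
st();rpt(stones())
plan([([459,-57,110],181.5,0)],[([459,-57,20],181.5,0)],[([459,-57,120],181.5,0)],[(box(-40,-52,120),181.9,0)],[(box(-40,-52,31),181.9,0)])
E
```

```text
t 5.5 tcp [460.9 138.7 344.8] grip [460.9 138.7 363.8] F [ 1.6  0.1 -0.1] op 69.5 gf 0.0 J [  8.   5.  84.  -0.  91. -84.]
[350, 252] [442, -190] -12.7 [84, 53]
[295, 245] [459, -57] 1.5 [81, 47]
[295, 168] [652, -52] 1.2 [80, 46]
[328, 162] [669, -136] -10.6 [85, 47]
[8.3, -185.0, 255.7, -0.6, 0.1, 0.2]
--
[0.0, 0.0, 90.0, 0.0, 0.0, 0.0]
--
[0.0, 0.0, -100.0, 0.0, 0.0, 0.0]
--
[-58.7, 206.3, 0.0, 0.0, 0.0, -0.4]
--
[0.0, 0.0, 89.0, 0.0, 0.0, 0.0]
--
```

Emit:
jog_arm --series '[[[8,-185,200,0,0,0,70],[8,-185,200,0,0,0,70],[8,-185,200,0,0,0,70],[8,-185,200,0,0,0,70],[8,-185,200,0,0,0,70],[8,-185,200,0,0,0,70],[8,-185,240,-0.5,0,0,70],[8,-185,256,-0.6,0,0,70]]]'

```text
time_s: 6.35
ee_pos: [0.4581, -0.0453, 0.086]
tool_rot: [[-0.999, -0.034, -0.003], [-0.034, 0.999, 0.011], [0.003, 0.011, -1.0]]
contact_force: [0.1, 0.2, 0.5]
opening: 0.0702
grasp_force: 0.0
```

```bash
python3 - <<'E'
from lib import *
st();im,c=snap("wrist","w2");print(proj(c,[.459,-.057,.036]))
plan([([459,-57,20],181.5,0)])
E
```

```text
t 6.35 tcp [458.1 -45.3  86. ] grip [458.1 -45.5 105. ] F [0.1 0.2 0.5] op 70.2 gf 0.0 J [ -15.   14.  112.    1.   54. -107.]
[306.96095638 212.88492952]
[-2.1, -13.4, 83.5, 0.7, -0.4, 0.5]
--
```

View pics/w2.png

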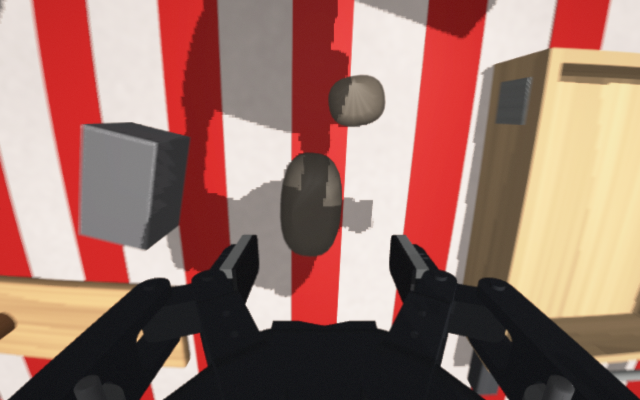

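Emit:
jog_arm --series '[[[-2,-11.5,45,0.7,-0.4,0.5,70],[-2,-11.5,70,0.7,-0.4,0.5,70],[-2,-11.5,83.5,0.7,-0.4,0.5,70],[-2,-11.5,83.5,0.7,-0.4,0.5,70],[-2,-11.5,83.5,0.7,-0.4,0.5,20],[-2,-11.5,83.5,0.7,-0.4,0.5,20],[-2,-11.5,83.5,0.7,-0.4,0.5,20],[-2,-11.5,83.5,0.7,-0.4,0.5,20]]]'

```text
time_s: 7.2
ee_pos: [0.4632, -0.0553, 0.0064]
tool_rot: [[-1.0, -0.028, 0.011], [-0.028, 1.0, -0.002], [-0.011, -0.003, -1.0]]
contact_force: [0.4, 0.3, 7.3]
opening: 0.0459
grasp_force: 62.4
```

Emit:
jog_arm --series '[[[0,0,-20,0,0,0,20],[0,0,-60,0,0,0,20],[0,0,-100,0,0,0,20],[0,0,-100,0,0,0,20]]]'

```text
time_s: 7.6
ee_pos: [0.465, -0.0559, 0.1099]
tool_rot: [[-0.999, -0.028, 0.019], [-0.028, 1.0, -0.005], [-0.019, -0.005, -1.0]]
contact_force: [1.6, 0.9, -2.7]
opening: 0.0465
grasp_force: 63.6
```

```bash
python3 - <<'E'
from lib import *
st()
plan([(box(-40,-52,120),181.9,0)],[(box(-40,-52,31),181.9,0)],[(box(-40,-52,120),181.9,0)],[([652,-52,120],181.2,0)])
E
```

```text
t 7.6 tcp [465.  -55.9 109.9] grip [464.6 -55.8 128.9] F [ 1.6  0.9 -2.7] op 46.5 gf 63.56910813949071 J [ -15.   12.  110.    0.   56. -107.]
[-53.0, 205.2, 8.8, -0.3, 1.1, -0.3]
--
[0.0, 0.0, 89.0, 0.0, 0.0, 0.0]
--
[0.0, 0.0, -89.0, 0.0, 0.0, 0.0]
--
[-132.9, -207.3, 0.0, 0.0, 0.0, 0.7]
--
```

Emit:
jog_arm --series '[[[-53,205,8.8,0,1,0,20],[-53,205,8.8,0,1,0,20],[-53,205,8.8,0,1,0,20],[-53,205,8.8,0,1,0,20],[-53,205,8.8,0,1,0,20],[-53,205,8.8,0,1,0,20],[-53,205,8.8,0,1,0,20],[-53,205,8.8,0,1,0,20]]]'

```text
time_s: 8.4
ee_pos: [0.5075, 0.1501, 0.0956]
tool_rot: [[-1.0, -0.027, -0.012], [-0.027, 1.0, -0.003], [0.012, -0.002, -1.0]]
contact_force: [-0.1, 0.1, -3.9]
opening: 0.0461
grasp_force: 63.7
```

```bash
python3 - <<'E'
from lib import *
st();plan([(box(-40,-52,35),181.9,0)])
E
```

```text
t 8.4 tcp [507.5 150.1  95.6] grip [507.7 150.2 114.6] F [-0.1  0.1 -3.9] op 46.1 gf 63.7199746503029 J [  9.  19. 103.  -0.  59. -83.]
[-5.8, 0.7, 79.6, -0.1, -0.7, -0.4]
--
```

Emit:
jog_arm --series '[[[-4,0,50,0,0,-0.4,20],[-4,0,70,0,0,-0.4,20],[-4,0,79,0,0,-0.4,20],[-4,0,79,0,0,-0.4,20],[-4,0,79,0,0,-0.4,20]]]'

```text
time_s: 8.9
ee_pos: [0.5126, 0.151, 0.018]
tool_rot: [[-0.999, -0.034, -0.008], [-0.034, 0.999, -0.002], [0.008, -0.001, -1.0]]
contact_force: [0.8, -0.2, -3.8]
opening: 0.046
grasp_force: 63.6
```

```bash
python3 - <<'E'
from lib import *
st()
E
```

```text
t 8.9 tcp [512.6 151.   18. ] grip [512.7 151.   37. ] F [ 0.8 -0.2 -3.8] op 46.0 gf 63.59159821062349 J [  9.  25. 108.  -0.  48. -83.]
```

Emit:
jog_arm --series '[[[0,0,3.5,0,0,0,20],[0,0,3.5,0,0,0,20],[0,0,3.5,0,0,0,56],[0,0,3.5,0,0,0,56],[0,0,-20,0,0,0,56],[0,0,-65,0,0,0,60],[0,0,-90,0,0,0,70],[0,0,-90,0,0,0,70]]]'

```text
time_s: 9.7
ee_pos: [0.5155, 0.1524, 0.1114]
tool_rot: [[-0.999, -0.035, -0.001], [-0.035, 0.999, -0.0], [0.001, -0.0, -1.0]]
contact_force: [0.1, -0.2, -0.8]
opening: 0.0701
grasp_force: 0.0
```

```bash
python3 - <<'E'
from lib import *
st();rpt(stones());plan([([652,-52,100],181.4,0)])
E
```

```text
t 9.7 tcp [515.5 152.4 111.4] grip [515.5 152.4 130.4] F [ 0.1 -0.2 -0.8] op 70.1 gf 0.0 J [  9.  18. 101.  -0.  61. -83.]
[351, 251] [442, -190] -12.6 [83, 53]
[295, 168] [652, -52] 1.2 [80, 46]
[328, 162] [669, -136] -8.8 [85, 47]
[-131.1, -208.7, 27.6, -0.1, -0.3, 0.6]
--
```

Emit:
jog_arm --series '[[[-131,-209,0,0,0,0.6,70],[-131,-209,0,0,0,0.6,70],[-131,-209,0,0,0,0.6,70],[-131,-209,0,0,0,0.6,70],[-131,-209,0,0,0,0.6,70],[-131,-209,27,0,0,0.6,70],[-131,-209,27,0,0,0.6,70],[-131,-209,27,0,0,0.6,70]]]'

```text
time_s: 10.55
ee_pos: [0.6483, -0.052, 0.0771]
tool_rot: [[-1.0, -0.024, -0.016], [-0.024, 1.0, -0.001], [0.016, -0.0, -1.0]]
contact_force: [0.2, 0.2, 0.5]
opening: 0.0703
grasp_force: 0.0
```

```bash
python3 - <<'E'
from lib import *
st();plan([([652,-52,24],181.4,0)])
E
```

```text
t 10.55 tcp [648.3 -52.   77.1] grip [648.6 -52.   96.1] F [0.2 0.2 0.5] op 70.3 gf 0.0 J [ -11.   29.   88.   -0.   64. -102.]
[-4.8, -0.1, 72.0, -0.0, -0.9, -0.0]
--
```

Emit:
jog_arm --series '[[[-2,0,45,0,-0.4,0,70],[-2,0,65,0,-0.4,0,70],[-2,0,71,0,-0.4,0,70],[-2,0,71,0,-0.4,0,70],[-2,0,71,0,-0.4,0,20],[-2,0,71,0,-0.4,0,20],[-2,0,71,0,-0.4,0,20],[-2,0,71,0,-0.4,0,20]]]'

```text
time_s: 11.35
ee_pos: [0.6531, -0.0525, 0.0106]
tool_rot: [[-1.0, -0.024, 0.001], [-0.024, 1.0, -0.002], [-0.001, -0.002, -1.0]]
contact_force: [-1.6, 2.2, 6.3]
opening: 0.0457
grasp_force: 62.4
```

Emit:
jog_arm --series '[[[0,0,-30,0,0,0,20],[0,0,-80,0,0,0,20],[0,0,-100,0,0,0,20],[0,0,-100,0,0,0,20]]]'

```text
time_s: 11.75
ee_pos: [0.6548, -0.0532, 0.1127]
tool_rot: [[-1.0, -0.024, 0.006], [-0.025, 1.0, -0.004], [-0.006, -0.004, -1.0]]
contact_force: [-0.3, -0.3, -2.4]
opening: 0.0455
grasp_force: 62.9
```

```bash
python3 - <<'E'
from lib import *
st();plan([(box(40,-52,120),181.9,0)])
E
```

```text
t 11.75 tcp [654.8 -53.2 112.7] grip [654.7 -53.1 131.7] F [-0.3 -0.3 -2.4] op 45.5 gf 62.861550226807594 J [ -11.   27.   86.   -0.   67. -102.]
[138.2, 287.4, 9.8, -0.2, 0.3, -0.5]
--
```

Emit:
jog_arm --series '[[[138,287,5,0,0.3,-0.5,20],[138,287,5,0,0.3,-0.5,20],[138,287,5,0,0.3,-0.5,20],[138,287,5,0,0.3,-0.5,20],[138,287,5,0,0.3,-0.5,20],[138,287,5,0,0.3,-0.5,20],[138,287,5,0,0.3,-0.5,20],[138,287,5,0,0.3,-0.5,20]]]'

```text
time_s: 12.55
ee_pos: [0.5037, 0.233, 0.1013]
tool_rot: [[-0.999, -0.037, -0.013], [-0.037, 0.999, -0.002], [0.013, -0.002, -1.0]]
contact_force: [0.3, -0.9, -3.0]
opening: 0.0456
grasp_force: 62.9
```

```bash
python3 - <<'E'
from lib import *
st();plan([(box(40,-52,39),181.9,0)])
E
```

```text
t 12.55 tcp [503.7 233.  101.3] grip [503.9 233.  120.3] F [ 0.3 -0.9 -3. ] op 45.6 gf 62.943696677684784 J [ 18.  20.  99.   0.  61. -75.]
[-6.9, -2.4, 81.2, -0.1, -0.7, 0.2]
--
```

Emit:
jog_arm --series '[[[-5,-2,50,0,-0.3,0,20],[-5,-2,72,0,-0.3,0,20],[-5,-2,81,0,-0.3,0,20],[-5,-2,81,0,-0.3,0,20],[-5,-2,81,0,-0.3,0,20]]]'

```text
time_s: 13.05
ee_pos: [0.5123, 0.2286, 0.0222]
tool_rot: [[-0.999, -0.032, -0.002], [-0.032, 0.999, -0.002], [0.002, -0.001, -1.0]]
contact_force: [0.5, -0.3, -1.1]
opening: 0.0454
grasp_force: 63.6
```

Emit:
jog_arm --series '[[[0,0,3,0,0,0,20],[0,0,3,0,0,0,20],[0,0,3,0,0,0,56],[0,0,3,0,0,0,56],[0,0,-20,0,0,0,56],[0,0,-65,0,0,0,60],[0,0,-90,0,0,0,70],[0,0,-90,0,0,0,70]]]'

```text
time_s: 13.85
ee_pos: [0.5149, 0.2302, 0.1167]
tool_rot: [[-0.999, -0.033, 0.006], [-0.033, 0.999, 0.001], [-0.006, 0.001, -1.0]]
contact_force: [0.1, -0.2, 0.1]
opening: 0.0702
grasp_force: 0.0
```

```bash
python3 - <<'E'
from lib import *
st();rpt(stones());plan([([669,-136,100],180-9.7,0)])
E
```

```text
t 13.85 tcp [514.9 230.2 116.7] grip [514.7 230.2 135.7] F [ 0.1 -0.2  0.1] op 70.2 gf 0.0 J [ 17.  20.  98.  -0.  62. -75.]
[351, 250] [445, -190] -12.9 [77, 52]
[211, 223] [509, 152] 2.9 [82, 49]
[328, 162] [669, -136] -13.1 [84, 47]
[-143.4, -370.7, 33.7, 0.0, 0.1, 11.6]
--
```

Emit:
jog_arm --series '[[[-143,-371,0,0,0,12.5,70],[-143,-371,0,0,0,12.5,70],[-143,-371,0,0,0,12.5,70],[-143,-371,0,0,0,12.5,70],[-143,-371,0,0,0,12.5,70],[-143,-371,0,0,0,12.5,70],[-143,-371,0,0,0,12.5,70],[-143,-371,0,0,0,12.5,70]]]'

```text
time_s: 14.7
ee_pos: [0.6664, -0.1389, 0.1102]
tool_rot: [[-0.983, 0.184, -0.006], [0.184, 0.983, -0.001], [0.006, -0.002, -1.0]]
contact_force: [-0.8, 0.3, -0.4]
opening: 0.0702
grasp_force: 0.0
```

Emit:
jog_arm --series '[[[0,0,30,0,0,0,70],[0,0,30,0,0,0,70],[0,0,30,0,0,0,70]]]'

```text
time_s: 15.0
ee_pos: [0.6649, -0.1361, 0.0801]
tool_rot: [[-0.983, 0.184, -0.008], [0.184, 0.983, 0.0], [0.008, -0.001, -1.0]]
contact_force: [-0.2, 0.5, -0.1]
opening: 0.0698
grasp_force: 0.0
```

```bash
python3 - <<'E'
from lib import *
st();plan([([669,-136,27],169,0)])
im,c=snap("wrist");i=im.astype(int);d=(i.max(2)<120)&(i.max(2)-i.min(2)<35)
rpt([b for b in blobs(d,c,.018,300,9000)])
E
```

```text
t 15.0 tcp [ 664.9 -136.1   80.1] grip [ 665.1 -136.1   99.1] F [-0.2  0.5 -0.1] op 69.8 gf 0.0 J [-17.  31.  84.  -0.  65. -97.]
[-4.6, 0.9, 72.0, -0.1, -0.5, 0.4]
--
[326, 215] [673, -135] -8.7 [87, 49]
[621, 30] [597, 93] 3.0 [87, 33]
```

Emit:
jog_arm --series '[[[-4,0.5,45,0,-0.3,0,70],[-4,0.5,65,0,-0.3,0,70],[-4,0.5,71,0,-0.3,0,70],[-4,0.5,71,0,-0.3,0,70],[-4,0.5,71,0,-0.3,0,20],[-4,0.5,71,0,-0.3,0,20],[-4,0.5,71,0,-0.3,0,20],[-4,0.5,71,0,-0.3,0,20]]]'

```text
time_s: 15.85
ee_pos: [0.6722, -0.1374, 0.0138]
tool_rot: [[-0.983, 0.184, 0.006], [0.184, 0.983, -0.003], [-0.007, -0.002, -1.0]]
contact_force: [-0.4, 1.6, 5.2]
opening: 0.0448
grasp_force: 62.2
```

Emit:
jog_arm --series '[[[0,0,-30,0,0,0,20],[0,0,-80,0,0,0,20],[0,0,-100,0,0,0,20],[0,0,-100,0,0,0,20]]]'

```text
time_s: 16.25
ee_pos: [0.6731, -0.138, 0.116]
tool_rot: [[-0.983, 0.184, 0.011], [0.184, 0.983, -0.006], [-0.012, -0.004, -1.0]]
contact_force: [-0.1, -0.6, -2.3]
opening: 0.0446
grasp_force: 62.8
```

```bash
python3 - <<'E'
from lib import *
st();plan([(box(0,52,125),181.9,0)])
E
```

```text
t 16.25 tcp [ 673.1 -138.   116. ] grip [ 672.9 -137.9  135. ] F [-0.1 -0.6 -2.3] op 44.6 gf 62.75897741317749 J [-17.  29.  82.  -0.  69. -97.]
[321.4, 270.8, 5.3, -0.3, 0.6, -12.5]
--
```

Emit:
jog_arm --series '[[[280,240,0,0,0.5,-12.5,20],[280,240,0,0,0.5,-12.5,20],[280,240,0,0,0.5,-12.5,20],[280,240,0,0,0.5,-12.5,20],[280,240,0,0,0.5,-12.5,20],[280,240,0,0,0.5,-12.5,20],[280,240,0,0,0.5,-12.5,20],[280,240,0,0,0.5,-12.5,20]]]'

```text
time_s: 17.05
ee_pos: [0.4334, 0.1524, 0.1081]
tool_rot: [[-0.999, -0.035, -0.014], [-0.035, 0.999, -0.002], [0.014, -0.001, -1.0]]
contact_force: [-0.1, -1.0, -1.9]
opening: 0.0451
grasp_force: 62.8
```

```bash
python3 - <<'E'
from lib import *
st();plan([(box(0,52,125),181.9,0)],[(box(0,52,43),181.9,0)])
E
```

```text
t 17.05 tcp [433.4 152.4 108.1] grip [433.6 152.4 127.1] F [-0.1 -1.  -1.9] op 45.1 gf 62.80973821878433 J [ 11.  13. 110.   0.  58. -81.]
[25.0, 35.8, 2.4, -0.1, -0.8, 0.1]
--
[0.0, 0.0, 82.0, 0.0, 0.0, 0.0]
--
```

Emit:
jog_arm --series '[[[26,36,0,0,0,0,20],[26,36,0,0,0,0,20],[26,36,50,0,-0.4,0,20],[26,36,75,0,-0.4,0,20],[26,36,84,0,-0.4,0,20],[26,36,84,0,-0.4,0,20],[26,36,84,0,-0.4,0,20]]]'

```text
time_s: 17.75
ee_pos: [0.4124, 0.1852, 0.0264]
tool_rot: [[-0.999, -0.033, 0.001], [-0.033, 0.999, -0.002], [-0.001, -0.002, -1.0]]
contact_force: [0.4, -0.4, -2.3]
opening: 0.0452
grasp_force: 62.9
```

Emit:
jog_arm --series '[[[0,0,4.5,0,0,0,20],[0,0,4.5,0,0,0,20],[0,0,4.5,0,0,0,56],[0,0,4.5,0,0,0,56],[0,0,-40,0,0,0,56],[0,0,-90,0,0,0,56],[0,0,-140,0,0,0,40],[0,0,-170,0,0,0,30]]]'

```text
time_s: 18.55
ee_pos: [0.4131, 0.186, 0.2005]
tool_rot: [[-0.999, -0.033, 0.007], [-0.033, 0.999, 0.0], [-0.007, -0.0, -1.0]]
contact_force: [0.8, 0.2, -1.0]
opening: 0.0305
grasp_force: 0.0
```

```bash
python3 - <<'E'
from lib import *
st();snap("side","s3");snap("top","t3")
a=cv2.imread("pics/s3.png")[100:240,180:330];b=cv2.imread("pics/t3.png")[140:310,110:290]
cv2.imwrite("pics/c3.png",np.hstack([cv2.resize(a,(400,373),interpolation=2),cv2.resize(b,(395,373),interpolation=2)]))
g=lambda r:box(-75+r,-165,28)
plan([(box(70-60,-165,200),91.9,20)],[(box(70,-165,28),91.9,20)])
E
```

```text
t 18.55 tcp [413.1 186.  200.5] grip [413.  186.  219.5] F [ 0.8  0.2 -1. ] op 30.5 gf 0.0 J [ 16.   6. 103.  -0.  70. -76.]
[-209.0, 17.4, 21.6, -15.1, 16.2, 89.1]
--
[-2.4, -0.0, 182.1, 0.0, 0.0, 0.0]
--
```

View pics/c3.png

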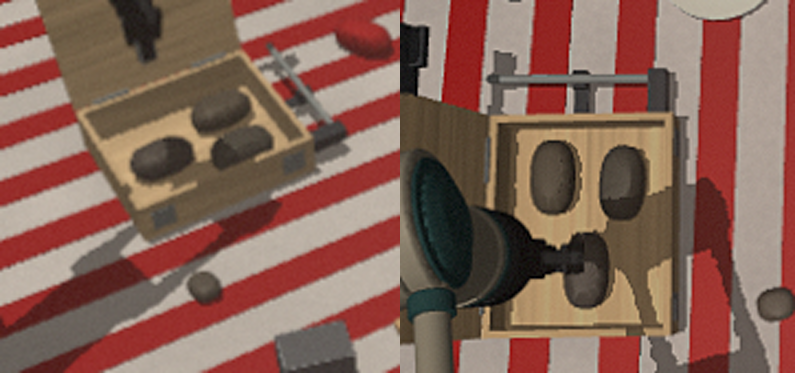

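Emit:
jog_arm --series '[[[-209,17,22,-15,16,89,30],[-209,17,22,-15,16,89,30],[-209,17,22,-15,16,89,30],[-209,17,22,-15,16,89,30],[-209,17,22,-15,16,89,30],[-209,17,22,-15,16,89,30],[-209,17,22,-15,16,89,30],[-209,17,22,-15,16,89,30]]]'

```text
time_s: 19.45
ee_pos: [0.6196, 0.2092, 0.1721]
tool_rot: [[-0.402, 0.913, -0.072], [0.877, 0.407, 0.258], [0.264, 0.04, -0.964]]
contact_force: [-1.3, 1.0, -0.4]
opening: 0.0299
grasp_force: 0.0
```

```bash
python3 - <<'E'
from lib import *
st();plan([(box(40,-165,110),91.9,20)])
E
```

```text
t 19.45 tcp [619.6 209.2 172.1] grip [621.  204.3 190.5] F [-1.3  1.  -0.4] op 29.9 gf 0.0 J [  4.  25.  82.  16.  76. -24.]
[5.6, 12.2, 85.1, -4.5, 4.1, 21.8]
--
```

Emit:
jog_arm --series '[[[6,12,80,-4.5,4,22,30],[6,12,80,-4.5,4,22,30],[6,12,80,-4.5,4,22,30],[6,12,80,-4.5,4,22,30],[6,12,80,-4.5,4,22,30],[6,12,80,-4.5,4,22,30]]]'

```text
time_s: 20.05
ee_pos: [0.6236, 0.2402, 0.0997]
tool_rot: [[-0.036, 0.999, -0.008], [0.94, 0.037, 0.339], [0.339, 0.005, -0.941]]
contact_force: [-0.0, 0.3, 0.5]
opening: 0.0301
grasp_force: 0.0
```

```bash
python3 - <<'E'
from lib import *
st();im,c=snap("wrist","w4");print([proj(c,np.array(box(x,-165,28))/1000).round() for x in(109,70,10,-75)])
plan([(box(70,-165,70),91.9,20),(box(70,-165,30),91.9,20)])
E
```

```text
t 20.05 tcp [623.6 240.2  99.7] grip [623.7 233.8 117.5] F [-0.   0.3  0.5] op 30.1 gf 0.0 J [ 4. 28. 91. 22. 63. -8.]
[array([320., 157.]), array([320., 205.]), array([320., 279.]), array([319., 385.])]
[12.8, -1.3, 55.2, 0.2, 0.2, 0.3]
[-0.8, -1.5, 92.9, 0.2, 0.2, 0.3]
--
```

View pics/w4.png

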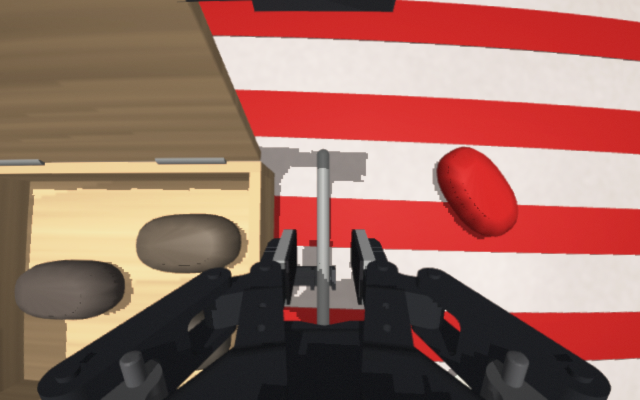

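Emit:
jog_arm --series '[[[13,-0.5,50,0,0,0,30],[13,-0.5,50,0,0,0,30],[3,-0.5,80,0,0,0,30],[-1,-0.5,92,0,0,0,30],[-1,-0.5,92,0,0,0,0],[-1,-0.5,92,0,0,0,0],[-1,-0.5,92,0,0,0,0],[-1,-0.5,92,0,0,0,0]]]'

```text
time_s: 20.9
ee_pos: [0.6221, 0.27, 0.0127]
tool_rot: [[-0.035, 0.999, -0.008], [0.94, 0.036, 0.338], [0.338, 0.004, -0.941]]
contact_force: [2.3, -0.8, -0.5]
opening: 0.0084
grasp_force: 58.4
```

```bash
python3 - <<'E'
from lib import *
st();s=bot.state();R=s["tool_rot"];g=s["ee_pos"]*1000-19*R[:,2]
a=np.deg2rad(BY);bx=np.array([-np.sin(a),np.cos(a),0]);d=g-np.array(box(-75,-165,28));r=np.hypot(d@bx,d[2]);t0=np.arctan2(d[2],d@bx);print(r,t0)
f=lambda t:r*(bx*np.cos(t)+np.array([0,0,np.sin(t)]))
for t in np.r_[.1:1.01:.1,1.04]:print(round(t,2),np.round(R.T@(f(t)-f(0)),1).tolist())
E
```

```text
t 20.9 tcp [622.1 270.   12.7] grip [622.2 263.6  30.6] F [ 2.3 -0.8 -0.5] op 8.4 gf 58.42888534069061 J [  7.  33.  95.  25.  53. -11.]
144.14814600685241 0.017816889215236095
0.1 [4.2, 0.1, -13.8]
0.2 [7.0, 0.1, -27.9]
0.3 [8.4, 0.2, -42.3]
0.4 [8.3, 0.2, -56.7]
0.5 [6.8, 0.3, -71.0]
0.6 [3.9, 0.3, -85.1]
0.7 [-0.5, 0.3, -98.9]
0.8 [-6.1, 0.3, -112.1]
0.9 [-13.1, 0.3, -124.7]
1.0 [-21.3, 0.4, -136.6]
1.04 [-24.9, 0.4, -141.1]
```

Emit:
jog_arm --series '[[[4.2,0,-13.8,0,0,0,0],[7,0,-27.9,0,0,0,0],[8.4,0.2,-42.3,0,0,0,0],[8.3,0.2,-56.7,0,0,0,0],[6.8,0.3,-71,0,0,0,0],[3.9,0.3,-85.1,0,0,0,0]]]'

```text
time_s: 21.5
ee_pos: [0.6229, 0.2445, 0.0947]
tool_rot: [[-0.035, 0.999, -0.008], [0.94, 0.035, 0.338], [0.339, 0.004, -0.941]]
contact_force: [5.4, -1.2, -6.8]
opening: 0.0079
grasp_force: 58.7
```

Emit:
jog_arm --series '[[[-4.4,0,-13.8,0,0,0,0],[-10,0,-27,0,0,0,0],[-17,0,-39.6,0,0,0,0],[-25.2,0,-51.5,0,0,0,0],[-29,0.1,-56,0,0,0,0],[-29,0.1,-56,0,0,0,0]]]'

```text
time_s: 22.1
ee_pos: [0.6246, 0.1986, 0.1372]
tool_rot: [[-0.033, 0.999, -0.008], [0.94, 0.034, 0.34], [0.34, 0.004, -0.94]]
contact_force: [5.1, -0.9, -2.5]
opening: 0.0082
grasp_force: 63.5
```

```bash
python3 - <<'E'
from lib import *
st();s=bot.state();R=s["tool_rot"];g=s["ee_pos"]*1000-19*R[:,2]
a=np.deg2rad(BY);bx=np.array([-np.sin(a),np.cos(a),0]);d=g-np.array(box(-75,-165,28));print(np.hypot(d@bx,d[2]),np.arctan2(d[2],d@bx))
im,c=snap("side","s4");b=im[70:220,180:330];cv2.imwrite("pics/c4.png",cv2.resize(b,(600,600),interpolation=2)[:,:,::-1])
for t in(1.0,1.06):print(proj(c,np.array(box(-75+184*np.cos(t),-165,28+184*np.sin(t)))/1000))
E
```

```text
t 22.1 tcp [624.6 198.6 137.2] grip [624.7 192.2 155.1] F [ 5.1 -0.9 -2.5] op 8.2 gf 63.52985501289368 J [  0.  25.  89.  22.  68. -10.]
146.41563616929628 1.0515066296496574
[289.1194573   96.81918395]
[290.36486749  96.93300075]
```

View pics/c4.png

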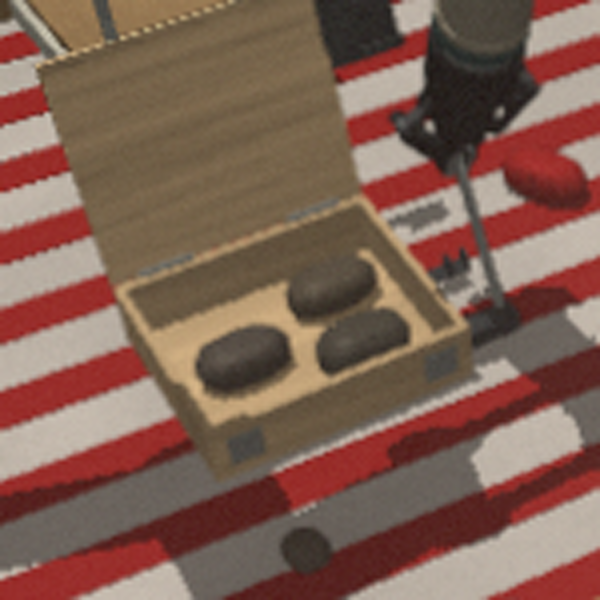

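Emit:
jog_arm --series '[[[0,0,0,0,0,0,40],[0,0,0,0,0,0,40],[0,0,0,0,0,0,40],[0,0,-30,0,0,0,40],[0,0,-80,0,0,0,40],[0,0,-120,0,0,0,40],[0,0,-150,0,0,0,40]]]'

```text
time_s: 22.85
ee_pos: [0.6252, 0.1478, 0.2806]
tool_rot: [[-0.035, 0.999, -0.008], [0.94, 0.036, 0.339], [0.339, 0.005, -0.941]]
contact_force: [0.7, 0.2, 0.0]
opening: 0.0398
grasp_force: 0.0
```

```bash
python3 - <<'E'
from lib import *
st();plan([([460,280,395],181.9,0)])
im,c=snap("side");b=im[60:150,250:330];cv2.imwrite("pics/c5.png",cv2.resize(b,(400,450),interpolation=2)[:,:,::-1])
E
```

```text
t 22.85 tcp [625.2 147.8 280.6] grip [625.4 141.3 298.5] F [0.7 0.2 0. ] op 39.8 gf 0.0 J [-4. 20. 77. 20. 86. -8.]
[162.5, -159.9, -43.6, 15.7, -15.3, -88.8]
--
```

Emit:
jog_arm --series '[[[162,-160,-44,15.7,-15.3,-88.8,40],[162,-160,-44,15.7,-15.3,-88.8,40],[162,-160,-44,15.7,-15.3,-88.8,40],[162,-160,-44,15.7,-15.3,-88.8,40],[162,-160,-44,15.7,-15.3,-88.8,40],[162,-160,-44,15.7,-15.3,-88.8,40],[162,-160,-44,15.7,-15.3,-88.8,40],[162,-160,-44,15.7,-15.3,-88.8,40]]]'

```text
time_s: 23.7
ee_pos: [0.4592, 0.2802, 0.3736]
tool_rot: [[-0.939, 0.34, -0.057], [0.336, 0.939, 0.076], [0.08, 0.052, -0.995]]
contact_force: [0.1, -1.0, -1.0]
opening: 0.0401
grasp_force: 0.0
```

```bash
python3 - <<'E'
from lib import *
st();plan([([455,345,385],181.9,0)])
E
```

```text
t 23.7 tcp [459.2 280.2 373.6] grip [460.3 278.7 392.5] F [ 0.1 -1.  -1. ] op 40.1 gf 0.0 J [ 20.  10.  74.   5.  97. -49.]
[25.1, 59.0, 12.7, 3.8, -3.9, -21.7]
--
```

Emit:
jog_arm --series '[[[25,59,12,3.8,-3.9,-21.7,40],[25,59,12,3.8,-3.9,-21.7,40],[25,59,12,3.8,-3.9,-21.7,40],[25,59,12,3.8,-3.9,-21.7,40],[25,59,12,3.8,-3.9,-21.7,40]]]'

```text
time_s: 24.2
ee_pos: [0.4561, 0.3445, 0.3665]
tool_rot: [[-1.0, -0.025, -0.002], [-0.025, 1.0, 0.002], [0.002, 0.002, -1.0]]
contact_force: [-0.4, 0.4, 0.7]
opening: 0.0401
grasp_force: 0.0
```

```bash
python3 - <<'E'
from lib import *
st();im,c=snap("wrist","w5")
for t in(1.78,1.85):
    p=box(100-250*np.cos(t),0,60+250*np.sin(t));print(t,np.round(p),proj(c,np.array(p)/1000))
E
```

```text
t 24.2 tcp [456.1 344.5 366.5] grip [456.2 344.5 385.5] F [-0.4  0.4  0.7] op 40.1 gf 0.0 J [ 30.  13.  71.   0.  96. -61.]
1.78 [454. 341. 305.] [318.95731584 204.15574305]
1.85 [453. 358. 300.] [340.75815037 202.33539216]
```

View pics/w5.png

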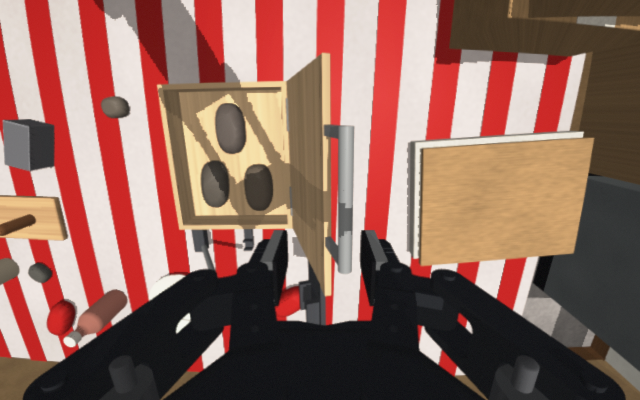

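Emit:
jog_arm --series '[[[0,16,10,0,0,-0.5,40],[0,16,45,0,0,-0.5,40],[0,16,70,0,0,-0.5,40],[0,16,83,0,0,-0.5,40],[0,16,83,0,0,-0.5,0],[0,16,83,0,0,-0.5,0],[0,16,83,0,0,-0.5,0],[0,16,83,0,0,-0.5,0]]]'

```text
time_s: 25.05
ee_pos: [0.4568, 0.361, 0.2844]
tool_rot: [[-0.999, -0.035, 0.001], [-0.035, 0.999, 0.003], [-0.001, 0.003, -1.0]]
contact_force: [-0.4, -0.7, -1.4]
opening: 0.0096
grasp_force: 58.4
```

```bash
python3 - <<'E'
from lib import *
st();arc(np.r_[1.85:1.04:-.05,1.0])
E
```

```text
t 25.05 tcp [456.8 361.  284.4] grip [456.8 361.  303.4] F [-0.4 -0.7 -1.4] op 9.6 gf 58.429840207099915 J [ 31.  15.  80.   0.  85. -61.]
1.8 [0.0, -12.1, -3.2]
1.75 [0.0, -24.3, -5.7]
1.7 [0.1, -36.7, -7.7]
1.65 [0.1, -49.1, -9.0]
1.6 [0.1, -61.6, -9.7]
1.55 [0.1, -74.1, -9.8]
1.5 [0.1, -86.6, -9.3]
1.45 [0.2, -99.0, -8.1]
1.4 [0.2, -111.4, -6.3]
1.35 [0.2, -123.6, -3.9]
1.3 [0.2, -135.8, -0.9]
1.25 [0.2, -147.7, 2.7]
1.2 [0.3, -159.5, 6.9]
1.15 [0.3, -171.1, 11.7]
1.1 [0.3, -182.3, 17.0]
1.05 [0.3, -193.4, 22.9]
1.0 [0.3, -204.1, 29.4]
```

Emit:
jog_arm --series '[[[0,-12.1,-3.2,0,0,0,0],[0,-36.7,-7.7,0,0,0,0],[0,-61.6,-9.7,0,0,0,0],[0,-86.6,-9.3,0,0,0,0],[0,-111.4,-6.3,0,0,0,0],[0,-135.8,-0.9,0,0,0,0],[0,-148,2.7,0,0,0,0],[0,-148,2.7,0,0,0,0]]]'

```text
time_s: 25.85
ee_pos: [0.4623, 0.2109, 0.2816]
tool_rot: [[-0.999, -0.033, 0.002], [-0.033, 0.999, 0.001], [-0.002, 0.0, -1.0]]
contact_force: [2.0, -0.9, 3.9]
opening: 0.0095
grasp_force: 63.8
```

Emit:
jog_arm --series '[[[0,-12,4.2,0,0,0,0],[0,-17.6,6.6,0,0,0,0],[0,-23.4,9,0,0,0,0],[0,-23.4,9,0,0,0,0]]]'

```text
time_s: 26.25
ee_pos: [0.4632, 0.1888, 0.2726]
tool_rot: [[-0.999, -0.035, 0.002], [-0.035, 0.999, 0.0], [-0.002, 0.0, -1.0]]
contact_force: [1.4, -3.1, 5.9]
opening: 0.0097
grasp_force: 64.9
```

```bash
python3 - <<'E'
from lib import *
st()
im,c=snap("side");b=im[70:190,220:340];cv2.imwrite("pics/c6.png",cv2.resize(b,(600,600),interpolation=2)[:,:,::-1])
arc(np.r_[1.15:.96:-.02])
E
```

```text
t 26.25 tcp [463.2 188.8 272.6] grip [463.1 188.8 291.6] F [ 1.4 -3.1  5.9] op 9.7 gf 64.85602140426636 J [ 14.   8.  91.  -0.  81. -78.]
1.13 [0.0, -4.5, 2.1]
1.11 [0.0, -9.0, 4.3]
1.09 [0.0, -13.5, 6.5]
1.07 [0.1, -17.9, 8.9]
1.05 [0.1, -22.3, 11.3]
1.03 [0.1, -26.6, 13.9]
1.01 [0.1, -30.8, 16.5]
0.99 [0.1, -35.1, 19.2]
0.97 [0.1, -39.2, 22.0]
```

View pics/c6.png

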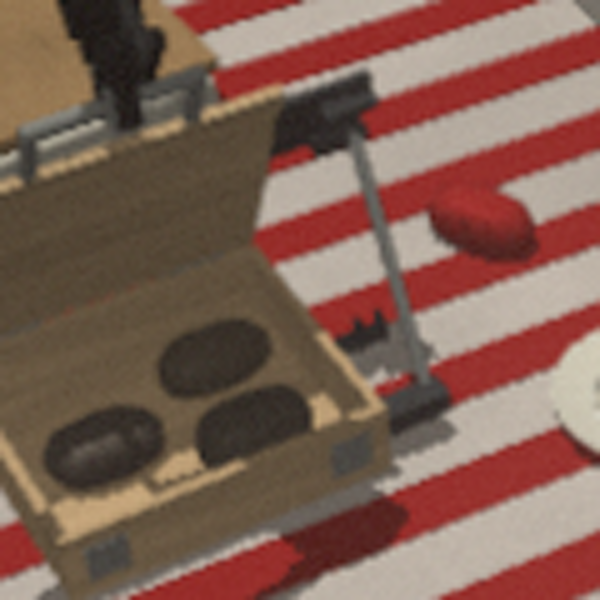

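Emit:
jog_arm --series '[[[0,-4.5,2.1,0,0,0,0],[0,-9,4.3,0,0,0,0],[0,-9,4.3,0,0,0,0]]]'

```text
time_s: 26.6
ee_pos: [0.4635, 0.1801, 0.2685]
tool_rot: [[-0.999, -0.035, 0.002], [-0.035, 0.999, 0.001], [-0.002, 0.001, -1.0]]
contact_force: [1.0, -4.1, 8.2]
opening: 0.0096
grasp_force: 65.0
```

Emit:
jog_arm --series '[[[0,-4.5,2.2,0,0,0,0],[0,-8.9,4.6,0,0,0,0],[0,-8.9,4.6,0,0,0,0]]]'

```text
time_s: 26.9
ee_pos: [0.4638, 0.1712, 0.2635]
tool_rot: [[-0.999, -0.035, 0.002], [-0.035, 0.999, 0.0], [-0.002, 0.0, -1.0]]
contact_force: [1.9, -3.7, 5.2]
opening: 0.0095
grasp_force: 65.7
```

Emit:
jog_arm --series '[[[0,-4.4,2.4,0,0,0,0],[0,-4.4,2.4,0,0,0,0]]]'

```text
time_s: 27.1
ee_pos: [0.464, 0.1666, 0.2609]
tool_rot: [[-0.999, -0.035, 0.001], [-0.035, 0.999, -0.0], [-0.001, -0.0, -1.0]]
contact_force: [2.4, -5.1, 5.3]
opening: 0.0098
grasp_force: 65.7
```

Emit:
jog_arm --series '[[[0,-4.3,2.5,0,0,0,0],[0,-4.3,2.5,0,0,0,0]]]'

```text
time_s: 27.3
ee_pos: [0.4641, 0.1627, 0.2586]
tool_rot: [[-0.999, -0.035, 0.002], [-0.035, 0.999, 0.001], [-0.002, 0.001, -1.0]]
contact_force: [1.3, -3.9, 7.2]
opening: 0.0099
grasp_force: 65.8
```

Emit:
jog_arm --series '[[[0,-4.3,2.6,0,0,0,0],[0,-4.3,2.6,0,0,0,0]]]'

```text
time_s: 27.5
ee_pos: [0.4642, 0.1615, 0.2579]
tool_rot: [[-0.999, -0.035, 0.003], [-0.035, 0.999, 0.008], [-0.003, 0.008, -1.0]]
contact_force: [-1.5, 3.1, 13.9]
opening: 0.0095
grasp_force: 66.6
```

```bash
python3 - <<'E'
from lib import *
st()
im,c=snap("side");b=im[80:150,250:330];cv2.imwrite("pics/c7.png",cv2.resize(b,(640,560),interpolation=2)[:,:,::-1])
E
```

```text
t 27.5 tcp [464.2 161.5 257.9] grip [464.1 161.4 276.9] F [-1.5  3.1 13.9] op 9.5 gf 66.63450121879578 J [ 11.   8.  93.   0.  79. -81.]
```

View pics/c7.png

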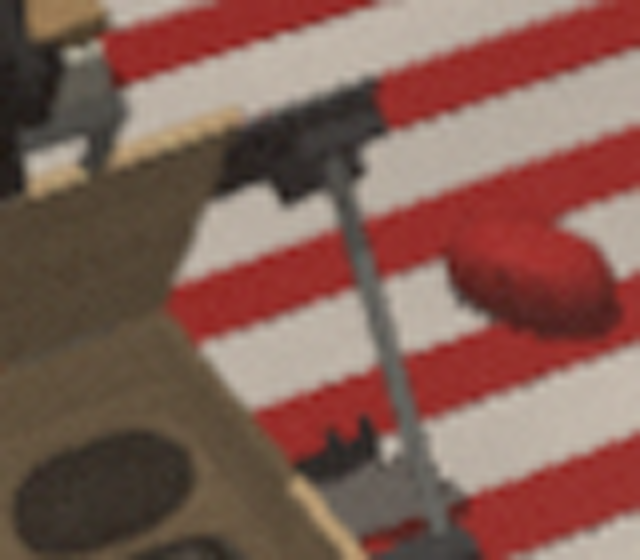

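Emit:
jog_arm --series '[[[0,3,-2,0,0,0,0],[0,3,-2,0,0,0,40],[0,3,-2,0,0,0,40],[0,3,-2,0,0,0,40],[0,3,-30,0,0,0,40],[0,3,-60,0,0,0,40],[0,3,-80,0,0,0,40],[0,3,-80,0,0,0,40]]]'

```text
time_s: 28.35
ee_pos: [0.4645, 0.1619, 0.3374]
tool_rot: [[-0.999, -0.035, 0.004], [-0.035, 0.999, 0.003], [-0.004, 0.003, -1.0]]
contact_force: [-0.7, -0.8, -0.5]
opening: 0.04
grasp_force: 0.0
```

```bash
cat >> lib.py <<'E'
def cups():
    im,c=snap("top");i=im.astype(int)
    # grey plastic: top face, seen at 50 mm
    d=(i.max(2)<112)&(i.max(2)-i.min(2)<16)&(i.max(2)>82);d[:225]=0
    rpt(blobs(cv2.morphologyEx(d.astype(np.uint8),cv2.MORPH_OPEN,np.ones((3,3))),c,.05,200,3000))
    return im,c
E
python3 - <<'E'
from lib import *
st();im,c=cups()
a=cv2.resize(im[215:290,325:445],(600,375),interpolation=2)
s,_=snap("side");b=cv2.resize(s[60:180,190:330],(437,375),interpolation=2)
cv2.imwrite("pics/c8.png",np.hstack([a[:,:360],b])[:,:,::-1]);cv2.imwrite("pics/c8.png",np.vstack([a,cv2.copyMakeBorder(b,0,0,0,163,0)])[:, :,::-1][:600] if 0 else np.hstack([cv2.resize(a,(400,250)),b[:250]])[:,:,::-1])
E
```

```text
t 28.35 tcp [464.5 161.9 337.4] grip [464.4 161.8 356.4] F [-0.7 -0.8 -0.5] op 40.0 gf 0.0 J [ 11.   6.  84.   0.  90. -81.]
[226, 390] [128, 92] -88.8 [50, 46]
[426, 255] [436, -367] -1.2 [78, 48]
[351, 252] [442, -189] -13.1 [76, 46]
```

View pics/c8.png

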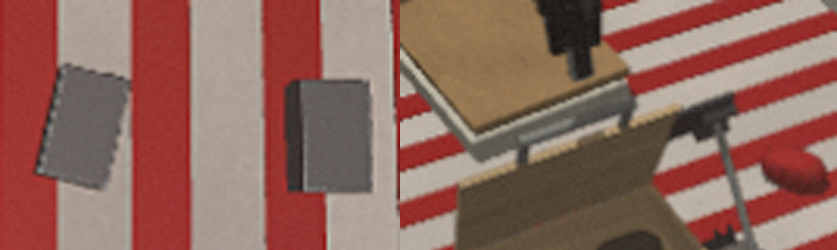

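Emit:
jog_arm --series '[[[10,-262,0,0,0,8,40],[10,-262,0,0,0,16,40],[10,-262,0,0,0,24,40],[10,-262,0,0,0,32,70],[10,-262,0,0,0,40,70],[10,-262,0,0,0,48,70],[10,-262,40,0,0,56,70],[10,-262,60,0,0,64,70]]]'

```text
time_s: 29.25
ee_pos: [0.4602, -0.1007, 0.2704]
tool_rot: [[-0.462, 0.887, -0.007], [0.887, 0.462, 0.004], [0.007, -0.004, -1.0]]
contact_force: [-0.3, 0.4, -0.4]
opening: 0.0697
grasp_force: 0.0
```

Emit:
jog_arm --series '[[[0,0,0,0,0,8,70],[0,0,0,0,0,16,70],[0,0,0,0,0,24,70],[0,0,0,0,0,32,70],[0,0,0,0,0,40,70],[0,0,0,0,0,48,70],[0,0,0,0,0,56,70],[0,0,0,0,0,64,70]]]'

```text
time_s: 30.05
ee_pos: [0.4612, -0.1, 0.2724]
tool_rot: [[0.592, 0.806, -0.005], [0.806, -0.592, 0.003], [-0.0, -0.006, -1.0]]
contact_force: [0.0, 0.3, -0.2]
opening: 0.0699
grasp_force: 0.0
```

```bash
cat >> lib.py <<'E'
def cupgrasp(cx,cy,yaw,back=0,d=22,h=27,al=50):
    a=np.deg2rad(yaw);g=np.array([cx-d*np.cos(a),cy-d*np.sin(a),h]);return (g-back*rot(yaw,al)[:,2],yaw,al)
E
python3 - <<'E'
from lib import *
st();cups();c=cam("top")
for n,p,z in(("blue",(405,308),.018),("peg1",(368.8,196),.014),("peg2",(415.2,197),.014),("peg1top",(372.5,187.5),.08),("peg2top",(425,188),.08)):print(n,np.round(ray(c,*p,z)*1000))
plan([cupgrasp(442,-189,-13.1,100)])
E
```

```text
t 30.05 tcp [ 461.2 -100.   272.4] grip [ 461.3 -100.1  291.4] F [ 0.   0.3 -0.2] op 69.9 gf 0.0 J [-21.   6.  93.   0.  81.  16.]
[269, 358] [199, -3] 1.5 [106, 50]
[310, 326] [263, -99] -0.1 [223, 49]
[426, 255] [435, -367] -1.6 [78, 48]
blue [ 310. -325.   18.]
peg1 [ 584. -239.   14.]
peg2 [ 583. -356.   14.]
peg1top [ 592. -238.   80.]
peg2top [ 594. -363.   80.]
[-116.3, -38.5, 193.7, -29.2, 44.3, 62.0]
--
```

Emit:
jog_arm --series '[[[-116,-38,100,-29,44,62,70],[-116,-38,100,-29,44,62,70],[-116,-38,100,-29,44,62,70],[-116,-38,100,-29,44,62,70],[-116,-38,100,-29,44,62,70],[-116,-38,100,-29,44,62,70],[-116,-38,130,-29,44,62,70],[-116,-38,140,-29,44,62,70]]]'

```text
time_s: 30.9
ee_pos: [0.3625, -0.1702, 0.134]
tool_rot: [[0.747, -0.019, 0.664], [0.035, -0.997, -0.068], [0.663, 0.074, -0.745]]
contact_force: [0.9, 1.2, -0.1]
opening: 0.0695
grasp_force: 0.0
```

```bash
python3 - <<'E'
from lib import *
st();im,c=snap("wrist","w9");cups()
i=im.astype(int);d=(i.max(2)<150)&(i.max(2)-i.min(2)<22)&(i.max(2)>75);d[300:]=0
print('w');rpt(blobs(d,c,.05,600,30000))
print([proj(c,[*(np.array([.442,-.189])+np.array([[.974,.227],[-.227,.974]])@[u,v]),.05]).round() for u,v in((.04,.025),(.04,-.025),(-.04,-.025),(-.04,.025))])
plan([cupgrasp(442,-189,-13.1,100)])
E
```

```text
t 30.9 tcp [ 362.5 -170.2  134. ] grip [ 349.9 -168.9  148.1] F [ 0.9  1.2 -0.1] op 69.5 gf 0.0 J [-72.  -5. 144.  65.  42. -34.]
[311, 381] [155, -99] 0.8 [94, 48]
[274, 357] [207, -7] 1.6 [162, 41]
[426, 255] [436, -367] -1.6 [78, 48]
[350, 253] [439, -189] -12.7 [79, 46]
w
[631, 265] [366, -473] -29.2 [63, 25]
[511, 202] [429, -364] -0.8 [89, 56]
[334, 192] [435, -187] -13.6 [93, 49]
[15, 135] [498, 137] 7.3 [72, 27]
[82, 200] [446, 42] 2.5 [196, 8]
[529, 114] [546, -439] 76.5 [91, 46]
[604, 51] [692, -642] 89.2 [190, 148]
[array([319., 149.]), array([367., 160.]), array([354., 233.]), array([299., 221.])]
[-35.3, 0.7, 38.9, -6.1, 8.1, 11.0]
--
```

View pics/w9.png

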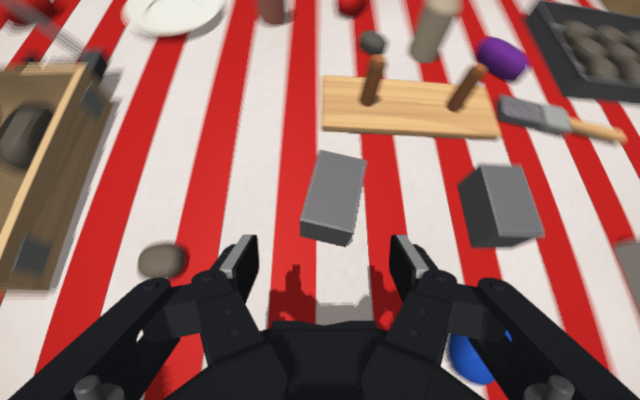

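```bash
python3 - <<'E'
from lib import *
plan([cupgrasp(441,-189,-13,70,al=45),cupgrasp(441,-189,-13,40,al=45)])
plan([cupgrasp(441,-189,-13,0,al=45)])
E
```

```text
[-27.9, 5.2, 67.2, -5.6, 3.2, 11.1]
[-26.5, 8.2, 97.1, -5.6, 3.2, 11.1]
--
[-24.7, 12.3, 136.8, -5.6, 3.2, 11.1]
--
```

Emit:
jog_arm --series '[[[-28,5,40,-5.6,3.2,11,70],[-28,5,67,-5.6,3.2,11,70],[-28,5,67,-5.6,3.2,11,70],[-28,5,67,-5.6,3.2,11,70]]]'

```text
time_s: 31.4
ee_pos: [0.3929, -0.185, 0.0743]
tool_rot: [[0.687, -0.21, 0.696], [-0.137, -0.978, -0.16], [0.714, 0.014, -0.7]]
contact_force: [0.7, 0.0, -0.6]
opening: 0.0703
grasp_force: 0.0
```

```bash
python3 - <<'E'
from lib import *
st();plan([cupgrasp(441,-189,-13,0,al=45)])
E
```

```text
t 31.4 tcp [ 392.9 -185.    74.3] grip [ 379.7 -182.    87.6] F [ 0.7  0.  -0.6] op 70.3 gf 0.0 J [-64.  12. 154. 116.  38. -73.]
[-15.8, -7.2, 70.5, -0.1, -0.6, 1.2]
--
```

```bash
cat > kin.py <<'E'
from lib import *
from scipy.optimize import least_squares
E_=lambda ax,a:Rn.from_euler(ax,a,degrees=True).as_matrix()
def fk(J,p):
    d1,a2,a3,e,o,w,L,q=p
    R1=E_('z',J[0]);R2=R1@E_('y',J[1]);R3=R2@E_('y',J[2]);R4=R3@E_('z',J[3]);R5=R4@E_('y',J[4]);R6=R5@E_('z',J[5]+q)
    P=R1@[e,o,d1]+R2@[0,0,a2]+R3@[0,0,a3]+R4@[0,w,0]+R5@[0,0,L]
    return P,R6
S=[([63.77,15.808,86.224,0,77.962,-6.933],[190,543,231]),([33,6,106,0,69,-49],[326.9,291,191.3]),([-4,18,115,0,48,-96],[464.1,39.1,44]),([6,7,98,0,74,-87],[461.2,114.9,223.4]),([30,14,82,0,85,-62],[453,342.5,286]),([-17,29,82,0,69,-97],[673.1,-138,116]),([4,25,82,16,76,-24],[619.6,209.2,172.1]),([7,33,95,25,53,-11],[622.1,270,12.7]),([-4,20,77,20,86,-8],[625.2,147.8,280.6]),([-72,-5,144,65,42,-34],[362.5,-170.2,134]),([18,20,99,0,61,-75],[503.7,233,101.3])]
s=bot.state()
def fit():
    X=[(np.array(s["joints"]),s["ee_pos"]*1000)]+[(np.array(a,float),np.array(b)) for a,b in S]
    W=[3]+[3]+[1]*10
    f=lambda p:np.concatenate([w*(fk(j,p)[0]-b) for w,(j,b) in zip(W,X)])
    return least_squares(f,[150,560,430,0,-70,0,350,0])
E
python3 - <<'E'
from kin import *
r=fit();print(np.round(r.x),np.round(r.fun.reshape(-1,3)))
print(fk(s["joints"],r.x)[1].round(3),s["tool_rot"].round(3))
E
```

```text
[-26. 655. 359.  28. 104. -33. 288.   0.] [[ 35. -29. -52.]
 [-20. -33.  30.]
 [ -9.  -0.  11.]
 [ 28.  -3.  20.]
 [-11.   3.  19.]
 [-21. -12.  -2.]
 [ -1.   6.  14.]
 [  3. -16.   4.]
 [ 20. -19.   7.]
 [-20. -19. -17.]
 [-30.   2. -14.]
 [ 13.   9.  26.]]
[[ 0.21   0.687  0.696]
 [ 0.978 -0.137 -0.16 ]
 [-0.014  0.714 -0.7  ]] [[ 0.687 -0.21   0.696]
 [-0.137 -0.978 -0.16 ]
 [ 0.714  0.014 -0.7  ]]
```

```bash
cat > kin2.py <<'E'
from kin import *
def fk(J,p):
    e,o,d1,x2,a2,x3,a3,L=p
    R1=E_('z',J[0]);R2=R1@E_('y',J[1]);R3=R2@E_('y',J[2]);R6=R3@E_('z',J[3])@E_('y',J[4])@E_('z',J[5]+90)
    return R1@[e,0,d1]+R2@[x2,o,a2]+R3@[x3,0,a3]+R6[:,2]*L,R6
def fit():
    X=[(np.array(s["joints"]),s["ee_pos"]*1000)]+[(np.array(a,float),np.array(b)) for a,b in S]
    f=lambda p:np.concatenate([fk(j,p)[0]-b for j,b in X]+[[p[3]*.1]])
    return least_squares(f,[0,70,150,0,560,0,430,300],loss='soft_l1',f_scale=5)
E
python3 - <<'E'
from kin2 import *
r=fit();print(np.round(r.x));print(np.round(r.fun[:-1].reshape(-1,3)))
for t in(0,1,10):
    j,b=([s["joints"]]+[a for a,_ in S])[t],None;print(fk(np.array(j),r.x)[0])
E
```

```text
[ -6.  68. 136.   2. 637.  61. 425. 368.]
[[-0.  0. -1.]
 [ 3.  1.  2.]
 [-5. -1. -5.]
 [-4. -3. -5.]
 [ 4.  2.  8.]
 [-2. -4. -5.]
 [-3.  4. -1.]
 [ 6.  1.  4.]
 [ 1. -0.  1.]
 [-1.  2. -4.]
 [-1. -1.  2.]
 [ 5.  3.  6.]]
[ 392.7023861  -184.70274538   73.73017672]
[192.54776426 543.82421787 232.69490823]
[ 361.16144705 -171.22507664  135.58615212]
```

```bash
cat >> kin2.py <<'E'
PR=[-6,68,136,2,637,61,425,368]
lo=np.array([-165.64,-43.16,12.63,-67.54,6.08,-154.97]);hi=np.array([165.64,119.46,154.43,247.53,155.33,154.97])
def ik(p,yaw,tl):
    R=rot(yaw,tl);P=np.array(p)+19*R[:,2];best=None
    f=lambda j:np.r_[fk(j,PR)[0]-P,300*Rn.from_matrix(fk(j,PR)[1].T@R).as_rotvec()]
    a=np.rad2deg(np.arctan2(P[1],P[0]))
    for j0 in([a-8,15,100,5,60,60],[a-20,15,120,60,60,20],[a-8,30,90,-20,100,60],[a-40,10,140,90,40,-60]):
        r=least_squares(f,np.clip(j0,lo+1,hi-1),bounds=(lo,hi))
        if best is None or r.cost<best.cost:best=r
    return round(float(np.sqrt(2*best.cost)),1),np.round(best.x).astype(int).tolist()
E
python3 - <<'E'
from kin2 import *
for al in(20,30,40,45):
    print(al,"A",ik(*cupgrasp(441,-189,-13,al=al)),ik(*cupgrasp(441,-189,-13,60,al=al)),"B",ik(*cupgrasp(436,-367,-1.4,al=al)),ik(*cupgrasp(436,-367,-1.4,60,al=al)))
for be in(45,60,70):
    for psi in(0,-20,-40):print(be,psi,"P1",ik([589,-237,78],psi,-be),ik([589,-237,165],psi,-be),"P2",ik([589,-357,78],psi,-be),ik([589,-357,165],psi,-be))
E
```

```text
20 A (0.0, [-39, 15, 133, 33, 16, 33]) (0.0, [-41, 7, 131, 21, 26, 45]) B (0.0, [-59, 23, 118, 33, 33, 5]) (0.0, [-62, 17, 116, 27, 40, 10])
30 A (0.0, [-44, 17, 141, 106, 15, -44]) (0.0, [-47, 6, 140, 64, 18, -4]) B (0.0, [-66, 23, 124, 58, 32, -24]) (0.0, [-69, 17, 122, 48, 39, -16])
40 A (0.0, [-50, 23, 150, 137, 35, -83]) (0.0, [-57, 11, 150, 113, 29, -62]) B (0.0, [-72, 26, 129, 78, 38, -50]) (0.0, [-77, 20, 128, 67, 43, -41])
45 A (3.8, [-53, 28, 154, 141, 46, -92]) (6.7, [-62, 15, 154, 120, 38, -76]) B (0.0, [-75, 29, 131, 85, 43, -61]) (0.0, [-81, 22, 131, 74, 46, -53])
45 0 P1 (0.0, [-20, 51, 60, -15, 111, 70]) (0.0, [-20, 47, 55, -16, 119, 67]) P2 (0.0, [-27, 55, 51, -21, 114, 61]) (0.0, [-27, 52, 46, -22, 122, 58])
45 -20 P1 (0.0, [-26, 52, 57, -5, 115, 84]) (0.0, [-26, 49, 53, -5, 123, 83]) P2 (0.0, [-32, 57, 46, -10, 121, 76]) (0.0, [-32, 54, 41, -11, 129, 74])
45 -40 P1 (0.0, [-31, 51, 59, 7, 114, 99]) (0.0, [-31, 48, 54, 7, 122, 100]) P2 (0.0, [-38, 57, 46, 2, 122, 93]) (0.0, [-38, 54, 40, 2, 130, 93])
60 0 P1 (0.0, [-19, 59, 51, -21, 126, 68]) (0.0, [-19, 55, 48, -23, 133, 64]) P2 (0.0, [-26, 63, 42, -29, 128, 57]) (0.0, [-26, 60, 38, -32, 135, 52])
60 -20 P1 (0.0, [-25, 61, 48, -6, 131, 83]) (0.0, [-25, 57, 44, -7, 139, 82]) P2 (0.0, [-32, 66, 34, -15, 138, 73]) (0.0, [-32, 63, 30, -18, 145, 69])
60 -40 P1 (0.0, [-32, 60, 50, 9, 129, 100]) (0.0, [-32, 56, 47, 10, 137, 102]) P2 (0.0, [-38, 66, 34, 3, 140, 93]) (0.0, [-38, 63, 29, 3, 147, 94])
70 0 P1 (0.0, [-19, 65, 47, -25, 135, 65]) (0.0, [-19, 60, 44, -28, 141, 61]) P2 (0.0, [-25, 69, 37, -36, 137, 53]) (0.0, [-25, 65, 34, -41, 142, 47])
70 -20 P1 (0.0, [-25, 66, 43, -8, 141, 82]) (0.0, [-25, 62, 40, -9, 147, 80]) P2 (0.0, [-31, 72, 27, -21, 148, 68]) (0.0, [-31, 69, 24, -26, 155, 62])
70 -40 P1 (0.0, [-32, 65, 45, 11, 139, 101]) (0.0, [-32, 61, 43, 13, 145, 104]) P2 (0.0, [-38, 72, 27, 4, 151, 94]) (7.4, [-38, 68, 26, 5, 155, 95])
```

```bash
python3 - <<'E'
from kin2 import *
print(ik(*cupgrasp(441,-189,-13,50,h=28,al=37)),ik(*cupgrasp(441,-189,-13,0,h=28,al=37)))
plan([cupgrasp(441,-189,-13,50,h=28,al=37)],[cupgrasp(441,-189,-13,0,h=28,al=37)])
E
```

```text
(0.0, [-52, 10, 147, 108, 24, -53]) (0.0, [-48, 20, 148, 132, 27, -74])
[-10.2, -7.1, 20.1, 0.0, -8.6, 1.2]
--
[-0.0, 0.0, 50.0, 0.0, 0.0, 0.0]
--
```

Emit:
jog_arm --series '[[[-10,-7,20,0,-8.5,1.2,70],[-10,-7,20,0,-8.5,1.2,70],[-10,-7,20,0,-8.5,1.2,70],[-10,-7,20,0,-8.5,1.2,70]]]'

```text
time_s: 31.8
ee_pos: [0.4012, -0.1782, 0.0536]
tool_rot: [[0.778, -0.222, 0.588], [-0.177, -0.975, -0.134], [0.603, -0.0, -0.798]]
contact_force: [-0.4, 0.2, 0.3]
opening: 0.07
grasp_force: 0.0
```

```bash
python3 - <<'E'
from kin2 import *
st();plan([cupgrasp(441,-189,-13,0,h=28,al=37)]);cups()
E
```

```text
t 31.8 tcp [ 401.2 -178.2   53.6] grip [ 390.  -175.7   68.7] F [-0.4  0.2  0.3] op 70.0 gf 0.0 J [-53.  10. 147. 108.  24. -53.]
[-0.1, 1.7, 51.0, -0.1, -0.1, 0.1]
--
[267, 362] [185, -3] -2.3 [115, 49]
[311, 329] [254, -98] -0.9 [183, 48]
[426, 255] [436, -367] -1.2 [79, 48]
[350, 253] [439, -189] -12.6 [81, 46]
```

Emit:
jog_arm --series '[[[0,1.5,25,0,0,0,70],[0,1.5,45,0,0,0,70],[0,1.5,51,0,0,0,70],[0,1.5,51,0,0,0,70],[0,1.5,51,0,0,0,30],[0,1.5,51,0,0,0,30],[0,1.5,51,0,0,0,30],[0,1.5,51,0,0,0,30]]]'

```text
time_s: 32.65
ee_pos: [0.4289, -0.1869, 0.0125]
tool_rot: [[0.778, -0.228, 0.586], [-0.183, -0.974, -0.136], [0.602, -0.002, -0.799]]
contact_force: [-1.1, -0.4, 2.0]
opening: 0.0496
grasp_force: 61.8
```

Emit:
jog_arm --series '[[[6,0,-8,0,0,0,30],[18,0,-24,0,0,0,30],[36,0,-48,0,0,0,30],[36,0,-48,0,0,0,30]]]'

```text
time_s: 33.05
ee_pos: [0.4289, -0.1869, 0.0732]
tool_rot: [[0.778, -0.227, 0.586], [-0.182, -0.974, -0.136], [0.602, -0.001, -0.799]]
contact_force: [0.1, -0.1, -0.1]
opening: 0.0496
grasp_force: 62.1
```

```bash
python3 - <<'E'
from kin2 import *
st()
w=[([480,-190,170],-10,0),([560,-225,200],0,-30),([589,-237,170],0,-53)]
for x in w:print(ik(*x))
plan(*[[x] for x in w])
E
```

```text
t 33.05 tcp [ 428.9 -186.9   73.2] grip [ 417.8 -184.3   88.4] F [ 0.1 -0.1 -0.1] op 49.6 gf 62.13094353675842 J [-48.   8. 142.  95.  20. -35.]
(0.0, [-29, 14, 101, 0, 65, 71])
(0.0, [-22, 35, 67, -11, 105, 68])
(0.0, [-20, 52, 51, -20, 127, 66])
[87.1, -8.7, -31.7, 1.0, -37.0, -3.0]
--
[75.5, 22.2, -32.5, -2.6, -29.9, -9.8]
--
[32.7, 12.0, 10.0, 0.0, -23.0, 0.0]
--
```

Emit:
jog_arm --series '[[[87,-9,-32,1,-37,-3,30],[87,-9,-32,1,-37,-3,30],[87,-9,-32,1,-37,-3,30],[87,-9,-32,1,-37,-3,30],[87,-9,-32,1,-37,-3,30],[87,-9,-32,1,-37,-3,30],[87,-9,-32,1,-37,-3,30]]]'

```text
time_s: 33.75
ee_pos: [0.4789, -0.1886, 0.15]
tool_rot: [[0.947, -0.147, 0.285], [-0.159, -0.987, 0.021], [0.278, -0.066, -0.958]]
contact_force: [1.2, 1.0, -1.4]
opening: 0.0494
grasp_force: 62.1
```

```bash
python3 - <<'E'
from kin2 import *
st()
plan([([560,-225,200],0,-30)],[([589,-237,170],0,-53)])
E
```

```text
t 33.75 tcp [ 478.9 -188.6  150. ] grip [ 473.5 -189.   168.2] F [ 1.2  1.  -1.4] op 49.4 gf 62.06679582595825 J [-37.   8. 112.  15.  49.  53.]
[82.9, 23.2, -12.5, -4.9, -46.4, -8.2]
--
[32.7, 12.0, 10.0, 0.0, -23.0, 0.0]
--
```

Emit:
jog_arm --series '[[[83,23,-12,-5,-46,-8,30],[83,23,-12,-5,-46,-8,30],[83,23,-12,-5,-46,-8,30],[83,23,-12,-5,-46,-8,30],[83,23,-12,-5,-46,-8,30],[83,23,-12,-5,-46,-8,30],[83,23,-12,-5,-46,-8,30]]]'

```text
time_s: 34.45
ee_pos: [0.5537, -0.2229, 0.1789]
tool_rot: [[0.87, 0.002, -0.494], [0.002, -1.0, 0.0], [-0.494, -0.001, -0.87]]
contact_force: [-0.0, -0.1, -0.9]
opening: 0.0494
grasp_force: 62.2
```

```bash
python3 - <<'E'
from kin2 import *
st()
plan([([591,-237,170],0,-53)])
E
```

```text
t 34.45 tcp [ 553.7 -222.9  178.9] grip [ 563.1 -222.9  195.4] F [-0.  -0.1 -0.9] op 49.4 gf 62.24900722503662 J [-22.  36.  67. -11. 105.  68.]
[29.3, 14.2, 6.8, 0.0, -23.4, 0.1]
--
```

Emit:
jog_arm --series '[[[29,14,7,0,-8,0,30],[29,14,7,0,-16,0,30],[29,14,7,0,-23.4,0,30],[29,14,7,0,-23.4,0,30],[29,14,7,0,-23.4,0,30]]]'

```text
time_s: 34.95
ee_pos: [0.5738, -0.238, 0.1615]
tool_rot: [[0.606, -0.0, -0.796], [-0.001, -1.0, -0.0], [-0.796, 0.001, -0.606]]
contact_force: [-0.1, -0.1, -0.2]
opening: 0.0495
grasp_force: 62.3
```

```bash
python3 - <<'E'
from kin2 import *
st();im,c=snap("side","s10")
s=bot.state();R=s["tool_rot"];g=s["ee_pos"]*1000-19*R[:,2]
# expected mouth corners & board peg top, projected
for z in(g[2]-63,):
    for dx,dy in((-25,-25),(-25,25),(25,25),(25,-25)):print(proj(c,np.array([g[0]-2.7+dx,g[1]+dy,z])/1000).round(),end=' ')
print(proj(c,[.589,-.237,.080]).round(1))
# cup as seen by the wide grey mask in the top picture
im,c=snap("top");i=im.astype(int);d=(i.max(2)<125)&(i.max(2)-i.min(2)<22)&(i.max(2)>40);d[:140]=0;d[225:]=0;d[:,:330]=0;d[:,:400]&=True
for z in(.107,.187):print(z);rpt(blobs(d,c,z,80,4000))
plan([([591,-237,80],0,-53)])
E
```

```text
t 34.95 tcp [ 573.8 -238.   161.5] grip [ 588.9 -238.   173. ] F [-0.1 -0.1 -0.2] op 49.5 gf 62.313863039016724 J [-20.  52.  50. -20. 127.  65.]
[347. 218.] [338. 206.] [353. 199.] [362. 211.] [350.2 214.7]
0.107
[463, 197] [569, -443] 78.9 [94, 41]
[384, 167] [602, -243] -87.3 [209, 198]
0.187
[463, 197] [555, -413] 78.9 [86, 37]
[384, 167] [585, -229] -87.3 [192, 182]
[77.5, -1.4, 57.0, 0.0, -0.5, -0.1]
--
```

Emit:
jog_arm --series '[[[16,0,12,0,-0.3,0,30],[28,0,20,0,-0.5,0,30],[39,-0.5,28,0,-0.5,0,30],[39,-0.5,28,0,-0.5,0,30]]]'

```text
time_s: 35.45
ee_pos: [0.5747, -0.2369, 0.1113]
tool_rot: [[0.595, 0.0, -0.804], [0.001, -1.0, 0.0], [-0.804, -0.001, -0.595]]
contact_force: [0.1, 0.6, -0.6]
opening: 0.0492
grasp_force: 62.3
```

```bash
python3 - <<'E'
from kin2 import *
st();plan([([591,-237,82],0,-53)])
E
```

```text
t 35.45 tcp [ 574.7 -236.9  111.3] grip [ 589.9 -236.9  122.7] F [ 0.1  0.6 -0.6] op 49.2 gf 62.29617118835449 J [-20.  54.  52. -19. 124.  67.]
[33.4, 0.2, 23.4, -0.0, 0.5, 0.1]
--
```

Emit:
jog_arm --series '[[[14,0,9,0,0.3,0,30],[26,0,18,0,0.5,0,30],[33,0,23,0,0.5,0,30],[33,0,23,0,0.5,0,30]]]'

```text
time_s: 35.85
ee_pos: [0.5764, -0.2371, 0.0718]
tool_rot: [[0.603, 0.0, -0.798], [0.001, -1.0, -0.0], [-0.798, -0.0, -0.603]]
contact_force: [0.3, -0.1, -1.6]
opening: 0.0492
grasp_force: 62.3
```

Emit:
jog_arm --series '[[[2,0,1.5,0,0,0,30],[2,0,1.5,0,0,0,30]]]'

```text
time_s: 36.05
ee_pos: [0.5771, -0.2374, 0.0714]
tool_rot: [[0.605, 0.0, -0.796], [-0.001, -1.0, -0.001], [-0.796, 0.001, -0.605]]
contact_force: [0.5, -0.0, -0.7]
opening: 0.0494
grasp_force: 62.3
```

Emit:
jog_arm --series '[[[2.4,0,1.8,0,0,0,30],[2.4,0,1.8,0,0,0,30]]]'

```text
time_s: 36.25
ee_pos: [0.5771, -0.2374, 0.0683]
tool_rot: [[0.605, 0.0, -0.796], [-0.001, -1.0, -0.001], [-0.796, 0.001, -0.605]]
contact_force: [-0.6, 0.2, -1.7]
opening: 0.0494
grasp_force: 62.3
```

Emit:
jog_arm --series '[[[2,0,1.5,0,0,0,30],[2,0,1.5,0,0,0,30]]]'

```text
time_s: 36.45
ee_pos: [0.5772, -0.2373, 0.0677]
tool_rot: [[0.605, -0.0, -0.796], [-0.002, -1.0, -0.001], [-0.796, 0.002, -0.605]]
contact_force: [1.9, 0.6, 4.6]
opening: 0.0497
grasp_force: 62.7
```

Emit:
jog_arm --series '[[[1.2,0,0.9,0,0,0,30],[1.2,0,0.9,0,0,0,30]]]'

```text
time_s: 36.65
ee_pos: [0.5772, -0.2373, 0.0677]
tool_rot: [[0.605, -0.0, -0.796], [-0.003, -1.0, -0.002], [-0.796, 0.003, -0.605]]
contact_force: [3.0, 1.4, 8.6]
opening: 0.0494
grasp_force: 63.2
```

Emit:
jog_arm --series '[[[-1.2,0,-1,0,0,0,30],[-1.2,0,-1,0,0,0,65],[-1.2,0,-1,0,0,0,65],[-1.2,0,-1,0,0,0,65],[-1,0,-30,0,0,0,65],[-1,0,-75,0,0,0,65],[-1,0,-90,0,0,0,65]]]'

```text
time_s: 37.35
ee_pos: [0.6501, -0.2371, 0.1211]
tool_rot: [[0.608, 0.001, -0.794], [-0.001, -1.0, -0.002], [-0.794, 0.002, -0.608]]
contact_force: [-0.3, -0.3, 0.3]
opening: 0.0648
grasp_force: 0.0
```

```bash
python3 - <<'E'
from kin2 import *
st();cups()
w=[([560,-260,230],-10,-20),([430,-340,150],-1.4,30),cupgrasp(436,-367,-1.4,60,h=28,al=45)]
for x in w:print(ik(*x))
plan(*[[x] for x in w])
E
```

```text
t 37.35 tcp [ 650.1 -237.1  121.1] grip [ 665.2 -237.1  132.7] F [-0.3 -0.3  0.3] op 64.8 gf 0.0 J [-18.  61.  34. -20. 134.  64.]
[228, 362] [219, 90] -1.6 [231, 49]
[426, 255] [436, -367] -1.2 [79, 48]
[271, 253] [422, -3] -0.3 [160, 48]
(0.0, [-28, 31, 68, -6, 100, 72])
(0.0, [-62, 11, 117, 39, 44, 2])
(0.0, [-81, 22, 131, 74, 46, -52])
[-131.5, 21.9, 21.6, 6.2, 32.4, 8.1]
--
[-65.4, 99.9, 107.5, 0.8, 49.9, -8.8]
--
[-84.9, 26.8, 39.4, -0.0, 15.0, 0.0]
--
```

Emit:
jog_arm --series '[[[-30,0,-25,0,0,0,65],[-60,0,-48,0,4,0,65],[-85,0,-65,0,12,0,65],[-85,0,-65,0,20,0,65],[-85,0,-65,0,28,0,65],[-85,0,-65,0,30,0,65]]]'

```text
time_s: 38.0
ee_pos: [0.6458, -0.2371, 0.2302]
tool_rot: [[0.924, -0.002, -0.382], [-0.002, -1.0, -0.001], [-0.382, 0.002, -0.924]]
contact_force: [-0.0, 0.4, 0.6]
opening: 0.0652
grasp_force: 0.0
```

```bash
python3 - <<'E'
from kin2 import *
st();cups()
im,c=snap("top");i=im.astype(int);d=(i.max(2)<140)&(i.max(2)-i.min(2)<18)&(i.max(2)>75);d[:160]=0;d[225:]=0;d[:,:330]=0;d[:,440:]=0
rpt(blobs(d,c,.094,80,4000))
w=[([500,-330,190],-5,10),([430,-350,150],-1.4,30)]
for x in w:print(ik(*x))
plan(*[[x] for x in w])
E
```

```text
t 38.0 tcp [ 645.8 -237.1  230.2] grip [ 653.  -237.1  247.8] F [-0.   0.4  0.6] op 65.2 gf 0.0 J [-22.  39.  51.  -9. 111.  67.]
[228, 362] [202, 91] -1.4 [197, 49]
[602, 258] [439, -807] -89.6 [83, 61]
[426, 255] [435, -367] -1.6 [78, 48]
(0.0, [-44, 16, 96, 7, 61, 48])
(0.0, [-63, 12, 116, 39, 44, 2])
[-109.7, 93.1, 108.4, 0.6, 32.6, 5.0]
--
[-67.4, 25.4, 26.4, 1.2, 20.0, -3.4]
--
```

Emit:
jog_arm --series '[[[-110,93,70,0.6,8,5,65],[-110,93,70,0.6,16,5,65],[-110,93,108,0.6,24,5,65],[-110,93,108,0.6,32.6,5,65],[-110,93,108,0.6,32.6,5,65],[-110,93,108,0.6,32.6,5,65]]]'

```text
time_s: 38.7
ee_pos: [0.501, -0.3292, 0.1664]
tool_rot: [[0.982, -0.09, 0.165], [-0.09, -0.996, -0.01], [0.165, -0.005, -0.986]]
contact_force: [0.6, -1.1, 1.0]
opening: 0.0652
grasp_force: 0.0
```

```bash
python3 - <<'E'
from kin2 import *
st()
im,c=snap("top");i=im.astype(int);d=(i.max(2)<140)&(i.max(2)-i.min(2)<18)&(i.max(2)>75);d[:160]=0;d[225:]=0;d[:,:330]=0;d[:,440:]=0
rpt(blobs(d,c,.094,80,4000));cups()
plan([([415,-355,130],-1.4,32)],[cupgrasp(436,-367,-1.4,60,h=28,al=45)])
E
```

```text
t 38.7 tcp [ 501.  -329.2  166.4] grip [ 497.9 -329.   185.1] F [ 0.6 -1.1  1. ] op 65.2 gf 0.0 J [-44.  16.  96.   7.  61.  48.]
[373, 188] [589, -235] 89.3 [49, 49]
[228, 366] [176, 91] 2.3 [82, 48]
[313, 322] [277, -99] -2.9 [63, 49]
[353, 328] [273, -194] -0.0 [170, 48]
[391, 281] [371, -280] -30.7 [58, 39]
[-87.9, 30.6, 41.6, 1.3, 22.1, -3.3]
--
[-63.9, 11.5, 27.2, -0.0, 13.0, 0.0]
--
```

Emit:
jog_arm --series '[[[-88,31,30,1.3,8,-3.3,70],[-88,31,41,1.3,16,-3.3,70],[-88,31,41,1.3,22,-3.3,70],[-88,31,41,1.3,22,-3.3,70],[-88,31,41,1.3,22,-3.3,70]]]'

```text
time_s: 39.3
ee_pos: [0.4238, -0.3559, 0.1136]
tool_rot: [[0.848, -0.024, 0.529], [-0.021, -1.0, -0.013], [0.53, 0.0, -0.848]]
contact_force: [0.2, 0.2, -0.0]
opening: 0.0698
grasp_force: 0.0
```

```bash
python3 - <<'E'
from kin2 import *
st();im,c=snap("wrist")
i=im.astype(int);d=(i.max(2)<150)&(i.max(2)-i.min(2)<22)&(i.max(2)>75);d[300:]=0
rpt([b for b in blobs(d,c,.05,600,30000) if b[1][0]<560]);cups()
plan([cupgrasp(436,-367,-1.4,60,h=28,al=45)],[cupgrasp(436,-367,-1.4,0,h=28,al=45)])
E
```

```text
t 39.3 tcp [ 423.8 -355.9  113.6] grip [ 413.8 -355.7  129.8] F [ 0.2  0.2 -0. ] op 69.8 gf 0.0 J [-66.  13. 119.  45.  43.  -7.]
[567, 283] [397, -556] 86.8 [113, 28]
[348, 242] [434, -379] -0.6 [88, 67]
[271, 371] [168, -4] 4.8 [87, 49]
[393, 341] [240, -290] -0.3 [76, 51]
[432, 334] [268, -385] 1.6 [119, 47]
[495, 312] [301, -532] 2.6 [115, 37]
[426, 253] [441, -369] 1.0 [69, 49]
[-62.9, 10.9, 27.9, -0.0, 13.1, -0.1]
--
[0.0, 0.0, 60.0, 0.0, 0.0, 0.0]
--
```

```bash
python3 - <<'E'
from kin2 import *
g=cupgrasp(436,-367,-1.4,0,h=28,al=40)
print(ik(*g));plan([cupgrasp(436,-367,-1.4,60,h=28,al=40)],[g])
E
```

```text
(0.0, [-72, 26, 129, 78, 38, -50])
[-59.4, 10.9, 27.2, -0.0, 8.1, -0.0]
--
[-0.0, -0.0, 60.0, 0.0, 0.0, 0.0]
--
```

Emit:
jog_arm --series '[[[-59,11,10,0,8,0,70],[-59,11,27,0,8,0,70],[-59,11,27,0,8,0,70],[-59,11,27,0,8,0,70]]]'

```text
time_s: 39.8
ee_pos: [0.3876, -0.3658, 0.0585]
tool_rot: [[0.768, -0.025, 0.64], [-0.021, -1.0, -0.013], [0.64, -0.003, -0.768]]
contact_force: [-0.3, 0.3, 0.3]
opening: 0.0703
grasp_force: 0.0
```

```bash
python3 - <<'E'
from kin2 import *
st();cups();plan([cupgrasp(436,-367,-1.4,0,h=28,al=40)])
E
```

```text
t 39.8 tcp [ 387.6 -365.8   58.5] grip [ 375.4 -365.5   73.1] F [-0.3  0.3  0.3] op 70.3 gf 0.0 J [-77.  20. 128.  66.  43. -41.]
[431, 370] [187, -378] -1.0 [106, 32]
[394, 360] [200, -290] -0.3 [158, 51]
[494, 318] [298, -530] -2.5 [116, 36]
[426, 255] [436, -367] -1.6 [78, 48]
[-0.7, 0.1, 59.9, -0.1, 0.1, -0.0]
--
```

Cup still at (436, -367); grasping.

Emit:
jog_arm --series '[[[-0.5,0,30,0,0,0,70],[-0.5,0,52,0,0,0,70],[-0.5,0,60,0,0,0,70],[-0.5,0,60,0,0,0,70],[-0.5,0,60,0,0,0,30],[-0.5,0,60,0,0,0,30],[-0.5,0,60,0,0,0,30],[-0.5,0,60,0,0,0,30]]]'

```text
time_s: 40.65
ee_pos: [0.4255, -0.366, 0.0151]
tool_rot: [[0.766, -0.025, 0.643], [-0.019, -1.0, -0.017], [0.643, 0.001, -0.766]]
contact_force: [-0.8, -0.1, 6.3]
opening: 0.0493
grasp_force: 62.2
```

Emit:
jog_arm --series '[[[7,0,-8,0,0,0,30],[19,0,-23,0,0,0,30],[45,0,-54,0,0,0,30],[45,0,-54,0,0,0,30]]]'

```text
time_s: 41.05
ee_pos: [0.4254, -0.3676, 0.088]
tool_rot: [[0.766, -0.025, 0.643], [-0.015, -1.0, -0.022], [0.643, 0.007, -0.766]]
contact_force: [-0.4, -0.9, -1.4]
opening: 0.0492
grasp_force: 62.2
```

```bash
python3 - <<'E'
from kin2 import *
st()
w=[([480,-365,190],-15,0),([560,-365,205],-40,-30),([591,-359,172],-40,-50)]
for x in w:print(ik(*x))
plan(*[[x] for x in w])
E
```

```text
t 41.05 tcp [ 425.4 -367.6   88. ] grip [ 413.2 -367.2  102.5] F [-0.4 -0.9 -1.4] op 49.2 gf 62.15047001838684 J [-72.  18. 125.  64.  42. -32.]
(0.0, [-44, 20, 88, 0, 71, 61])
(0.0, [-39, 42, 53, 0, 115, 91])
(0.0, [-38, 58, 35, 3, 137, 93])
[95.1, -3.4, -28.6, -4.3, -39.9, 13.1]
--
[68.7, -24.7, -17.5, 6.5, -29.5, 24.4]
--
[27.2, -24.5, 17.5, -0.0, -20.0, -0.0]
--
```

Emit:
jog_arm --series '[[[95,-3,-29,-1,-8,3,30],[95,-3,-29,-2,-16,6,30],[95,-3,-29,-3,-24,9,30],[95,-3,-29,-4,-32,12,30],[95,-3,-29,-4.3,-39.9,13,30],[95,-3,-29,-4.3,-39.9,13,30]]]'

```text
time_s: 41.65
ee_pos: [0.4787, -0.3635, 0.1671]
tool_rot: [[0.958, -0.169, 0.23], [-0.176, -0.984, 0.009], [0.225, -0.049, -0.973]]
contact_force: [1.0, 0.4, -2.3]
opening: 0.049
grasp_force: 62.1
```

```bash
python3 - <<'E'
from kin2 import *
st();plan([([560,-365,205],-40,-30)],[([592.6,-360,172],-40,-50)])
E
```

```text
t 41.65 tcp [ 478.7 -363.5  167.1] grip [ 474.3 -363.6  185.6] F [ 1.   0.4 -2.3] op 49.0 gf 62.058677673339844 J [-50.  16.  97.  12.  59.  44.]
[75.0, -18.1, -3.8, 1.8, -41.3, 31.0]
--
[28.8, -24.8, 16.6, -0.0, -20.0, -0.0]
--
```

Emit:
jog_arm --series '[[[75,-18,-4,1.8,-41,31,30],[75,-18,-4,1.8,-41,31,30],[75,-18,-4,1.8,-41,31,30],[75,-18,-4,1.8,-41,31,30],[75,-18,-4,1.8,-41,31,30],[75,-18,-4,1.8,-41,31,30],[75,-18,-4,1.8,-41,31,30]]]'

```text
time_s: 42.35
ee_pos: [0.5541, -0.3592, 0.182]
tool_rot: [[0.666, -0.64, -0.382], [-0.552, -0.768, 0.324], [-0.501, -0.005, -0.866]]
contact_force: [0.5, -1.6, -1.7]
opening: 0.0494
grasp_force: 62.3
```

```bash
python3 - <<'E'
from kin2 import *
st();plan([([592.6,-360,172],-40,-50)],[([592.6,-360,80],-40,-50)])
E
```

```text
t 42.35 tcp [ 554.1 -359.2  182. ] grip [ 561.3 -365.4  198.4] F [ 0.5 -1.6 -1.7] op 49.4 gf 62.280449867248535 J [-39.  43.  53.   1. 114.  91.]
[24.6, -24.0, 11.6, -0.1, -19.9, 0.3]
--
[70.5, 0.0, 59.1, 0.0, 0.0, 0.0]
--
```

Emit:
jog_arm --series '[[[25,-24,11.6,0,-8,0,30],[25,-24,11.6,0,-16,0,30],[25,-24,11.6,0,-20,0,30],[25,-24,11.6,0,-20,0,30],[25,-24,11.6,0,-20,0,30]]]'

```text
time_s: 42.85
ee_pos: [0.5807, -0.3501, 0.1656]
tool_rot: [[0.501, -0.64, -0.582], [-0.412, -0.768, 0.49], [-0.761, -0.006, -0.649]]
contact_force: [-0.4, -0.3, 0.4]
opening: 0.0493
grasp_force: 62.3
```

```bash
python3 - <<'E'
from kin2 import *
st();plan([([592.6,-360,125],-40,-50),([592.6,-360,84],-40,-50)])
E
```

```text
t 42.85 tcp [ 580.7 -350.1  165.6] grip [ 591.7 -359.4  177.9] F [-0.4 -0.3  0.4] op 49.3 gf 62.30836272239685 J [-38.  58.  34.   3. 138.  93.]
[40.8, 0.2, 33.6, -0.1, -0.4, 0.4]
[72.0, 0.5, 60.1, -0.1, -0.4, 0.4]
--
```

Emit:
jog_arm --series '[[[16,0,13,0,-0.4,0.4,30],[30,0,25,0,-0.4,0.4,30],[41,0.2,33.6,0,-0.4,0.4,30],[41,0.2,33.6,0,-0.4,0.4,30]]]'

```text
time_s: 43.25
ee_pos: [0.581, -0.3501, 0.1115]
tool_rot: [[0.49, -0.644, -0.587], [-0.413, -0.765, 0.494], [-0.767, 0.001, -0.641]]
contact_force: [-0.4, -0.9, -1.1]
opening: 0.0492
grasp_force: 62.3
```

```bash
python3 - <<'E'
from kin2 import *
st();plan([([592.6,-360,84],-40,-50)])
E
```

```text
t 43.25 tcp [ 581.  -350.1  111.5] grip [ 592.2 -359.5  123.7] F [-0.4 -0.9 -1.1] op 49.2 gf 62.30205774307251 J [-38.  59.  38.   2. 133.  93.]
[30.9, 0.1, 24.9, -0.0, 0.1, -0.1]
--
```

Emit:
jog_arm --series '[[[14,0,11,0,0,0,30],[25,0,20,0,0,0,30],[31,0,25,0,0,0,30],[31,0,25,0,0,0,30]]]'

```text
time_s: 43.65
ee_pos: [0.5819, -0.3507, 0.0711]
tool_rot: [[0.49, -0.644, -0.588], [-0.413, -0.765, 0.494], [-0.768, 0.001, -0.64]]
contact_force: [-0.5, -0.7, -1.0]
opening: 0.0491
grasp_force: 62.3
```

Emit:
jog_arm --series '[[[2.3,0,2,0,0,0,30],[2.3,0,2,0,0,0,30]]]'

```text
time_s: 43.85
ee_pos: [0.5824, -0.3511, 0.0701]
tool_rot: [[0.492, -0.644, -0.586], [-0.414, -0.765, 0.493], [-0.766, 0.0, -0.643]]
contact_force: [-1.3, 0.2, -0.6]
opening: 0.0492
grasp_force: 62.3
```

Emit:
jog_arm --series '[[[1.5,0,1.2,0,0,0,30],[1.5,0,1.2,0,0,0,30]]]'

```text
time_s: 44.05
ee_pos: [0.5824, -0.3511, 0.0683]
tool_rot: [[0.492, -0.644, -0.586], [-0.414, -0.765, 0.493], [-0.766, 0.0, -0.643]]
contact_force: [1.0, 1.1, -0.6]
opening: 0.0493
grasp_force: 62.3
```

Emit:
jog_arm --series '[[[1.2,0,1,0,0,0,30],[1.2,0,1,0,0,0,30]]]'

```text
time_s: 44.25
ee_pos: [0.5824, -0.3511, 0.0668]
tool_rot: [[0.492, -0.644, -0.586], [-0.414, -0.765, 0.493], [-0.766, 0.0, -0.643]]
contact_force: [0.2, 0.3, -0.8]
opening: 0.0494
grasp_force: 62.3
```

Emit:
jog_arm --series '[[[1.2,0,1,0,0,0,30],[1.2,0,1,0,0,0,30]]]'

```text
time_s: 44.45
ee_pos: [0.5823, -0.3511, 0.0668]
tool_rot: [[0.492, -0.644, -0.586], [-0.414, -0.765, 0.493], [-0.766, 0.0, -0.643]]
contact_force: [1.6, -1.4, 4.6]
opening: 0.0496
grasp_force: 62.9
```

Emit:
jog_arm --series '[[[0.9,0,0.7,0,0,0,30],[0.9,0,0.7,0,0,0,30]]]'

```text
time_s: 44.65
ee_pos: [0.5823, -0.3512, 0.0668]
tool_rot: [[0.492, -0.644, -0.586], [-0.414, -0.765, 0.493], [-0.766, -0.0, -0.643]]
contact_force: [1.0, -1.7, 7.9]
opening: 0.0495
grasp_force: 63.3
```

Emit:
jog_arm --series '[[[-0.8,0,-0.7,0,0,0,30],[-0.8,0,-0.7,0,0,0,64],[-0.8,0,-0.7,0,0,0,64],[-0.8,0,-0.7,0,0,0,64],[-0.8,0,-30,0,0,0,64],[-0.8,0,-75,0,0,0,64],[-0.8,0,-95,0,0,0,64],[-40,0,-128,0,0,0,64]]]'

```text
time_s: 45.45
ee_pos: [0.6196, -0.3855, 0.1564]
tool_rot: [[0.485, -0.645, -0.59], [-0.41, -0.764, 0.499], [-0.772, 0.0, -0.635]]
contact_force: [-0.0, -0.3, -1.4]
opening: 0.0636
grasp_force: 0.0
```

Emit:
jog_arm --series '[[[-35,0,-30,0,8,0,64],[-70,0,-60,0,16,0,64],[-90,0,-75,0,24,0,64],[-90,0,-75,0,32,0,64],[-90,0,-75,0,40,0,64],[-90,0,-75,0,40,0,64]]]'

```text
time_s: 46.05
ee_pos: [0.615, -0.3807, 0.2866]
tool_rot: [[0.754, -0.644, -0.128], [-0.635, -0.765, 0.109], [-0.168, -0.001, -0.986]]
contact_force: [-0.3, 0.7, 0.7]
opening: 0.0641
grasp_force: 0.0
```

```bash
python3 - <<'E'
from kin2 import *
st();plan([([470,-250,330],-30,0)])
E
```

```text
t 46.05 tcp [ 615.  -380.7  286.6] grip [ 617.4 -382.8  305.3] F [-0.3  0.7  0.7] op 64.1 gf 0.0 J [-38.  34.  49.   1. 106.  93.]
[-196.4, -6.6, 8.7, -0.9, 9.6, -10.1]
--
```

Emit:
jog_arm --series '[[[-60,0,-20,0,4,0,64],[-110,0,-20,0,8,0,64],[-160,0,-20,0,9,0,64],[-210,0,-20,0,9,0,64],[-250,0,-20,0,9,0,64],[-280,0,-20,0,9,0,64],[-280,0,-20,0,9,0,64],[-280,0,-20,0,9,0,64]]]'

```text
time_s: 46.85
ee_pos: [0.4122, -0.2101, 0.3507]
tool_rot: [[0.764, -0.645, -0.006], [-0.645, -0.764, 0.006], [-0.009, -0.001, -1.0]]
contact_force: [0.1, -0.7, -0.0]
opening: 0.0642
grasp_force: 0.0
```

```bash
python3 - <<'E'
from kin2 import *
st();im,c=snap("top","t_end");i=im.astype(int)
d=(i.max(2)<140)&(i.max(2)-i.min(2)<18)&(i.max(2)>75);d[:160]=0;d[225:]=0;d[:,:330]=0;d[:,440:]=0
print("cups .094");rpt(blobs(d,c,.094,80,4000))
print("stones/pebbles etc .018");d=(i.max(2)<105)&(i.max(2)-i.min(2)<30);rpt([b for b in blobs(d,c,.018,100,3000) if 100<b[0][1]<300 and 120<b[0][0]<480])
hsv=cv2.cvtColor(im,cv2.COLOR_RGB2HSV)
sat=(hsv[...,1]>110)&(hsv[...,2]>60)
im2,c2=snap("side","s_end");g=cv2.cvtColor(im2,6).astype(int)
# compare lid region in side view with the moment after the lid was let go (pics/c8 source not kept): project bar and tip
t=1.045
print("bar px",proj(c2,np.array(box(100-250*np.cos(t),0,60+250*np.sin(t)))/1000),"tip px",proj(c2,np.array(box(-75+184*np.cos(t),-165,28+184*np.sin(t)))/1000))
a=cv2.imread("pics/top0.png").astype(int)[:,:,::-1]
df=(abs(a-i).max(2)>45).astype(np.uint8);df=cv2.morphologyEx(df,cv2.MORPH_OPEN,np.ones((3,3)))
for q in cv2.findContours(df,0,2)[0]:
    if cv2.contourArea(q)>40:print("chg",cv2.boundingRect(q))
E
```

```text
t 46.85 tcp [ 412.2 -210.1  350.7] grip [ 412.3 -210.2  369.7] F [ 0.1 -0.7 -0. ] op 64.2 gf 0.0 J [-36.   3.  85.   0.  92.  94.]
cups .094
[373, 188] [589, -237] -0.2 [49, 47]
stones/pebbles etc .018
[281, 278] [377, -24] -77.8 [40, 34]
[194, 263] [409, 187] 1.2 [82, 51]
[211, 223] [508, 154] 2.9 [84, 52]
[182, 223] [482, 220] 2.2 [158, 29]
[237, 242] [465, 86] 2.6 [238, 15]
[371, 191] [597, -244] -0.7 [64, 61]
[194, 172] [628, 196] 70.9 [207, 90]
[405, 150] [705, -338] 60.6 [50, 46]
[375, 146] [712, -256] 57.0 [42, 38]
bar px [246.18042968  97.74575993] tip px [290.04647619  96.88608812]
chg (253, 378, 15, 14)
chg (420, 339, 46, 61)
chg (54, 300, 146, 94)
chg (504, 293, 14, 30)
chg (517, 292, 18, 6)
chg (454, 289, 34, 54)
chg (536, 276, 8, 11)
chg (518, 272, 12, 14)
chg (539, 246, 10, 11)
chg (520, 239, 20, 33)
chg (285, 228, 21, 35)
chg (243, 215, 21, 52)
chg (482, 212, 38, 85)
chg (466, 208, 14, 7)
chg (359, 178, 25, 26)
chg (209, 177, 14, 15)
chg (202, 174, 260, 226)
chg (212, 164, 19, 8)
chg (285, 151, 20, 34)
chg (152, 147, 78, 143)
chg (319, 146, 20, 33)
```

Emit:
jog_arm --series '[[[-40,-30,0,0,0,0,64],[-80,-60,0,0,0,0,64],[-120,-90,0,0,0,0,64],[-167,-121,0,0,0,0,64],[-167,-121,0,0,0,0,64],[-167,-121,0,0,0,0,64],[-167,-121,0,0,0,0,64],[-167,-121,0,0,0,0,64]]]'

```text
time_s: 47.75
ee_pos: [0.3625, -0.0105, 0.3512]
tool_rot: [[0.763, -0.647, -0.008], [-0.647, -0.763, 0.006], [-0.01, 0.0, -1.0]]
contact_force: [0.8, -1.1, 0.6]
opening: 0.0643
grasp_force: 0.0
```

```bash
python3 - <<'E'
from kin2 import *
st();im,c=snap("top","t_end2");i=im.astype(int)
d=(i.max(2)<140)&(i.max(2)-i.min(2)<18)&(i.max(2)>75);d[:160]=0;d[225:]=0;d[:,:330]=0;d[:,450:]=0
print("cups .094");rpt(blobs(d,c,.094,80,4000))
# lid: wood upper face strip in the side view, before/after hand-off stays equal?
s1=cv2.imread("pics/s_end.png").astype(int);s2=snap("side","s_end2")[0][:,:,::-1].astype(int)
print("lid/rod region change",abs(s1-s2)[80:200,200:310].max(2).mean(),(abs(s1-s2)[80:200,200:310].max(2)>40).mean())
a=cv2.imread("pics/top0.png").astype(int)[:,:,::-1]
df=(abs(a-i).max(2)>45).astype(np.uint8);df=cv2.morphologyEx(df,cv2.MORPH_OPEN,np.ones((3,3)))
for q in cv2.findContours(df,0,2)[0]:
    if cv2.contourArea(q)>40:print("chg",cv2.boundingRect(q),end=' ')
E
```

```text
t 47.75 tcp [362.5 -10.5 351.2] grip [362.6 -10.6 370.2] F [ 0.8 -1.1  0.6] op 64.3 gf 0.0 J [-13.  -6.  94.   0.  92. 117.]
cups .094
[373, 188] [589, -237] -0.2 [49, 47]
[424, 189] [589, -357] -40.3 [50, 50]
lid/rod region change 25.836136363636363 0.2365909090909091
chg (145, 393, 9, 7) chg (139, 361, 12, 28) chg (155, 358, 6, 18) chg (140, 342, 14, 14) chg (176, 330, 22, 18) chg (54, 300, 89, 83) chg (199, 294, 40, 64) chg (410, 239, 27, 34) chg (341, 234, 23, 38) chg (285, 228, 19, 22) chg (156, 215, 187, 185) chg (404, 178, 34, 30) chg (359, 178, 25, 26) chg (209, 177, 14, 15) chg (212, 164, 19, 8) chg (285, 151, 20, 34) chg (141, 147, 92, 197) chg (319, 146, 20, 33)
```

```bash
python3 -c "
from cell import bot
print(bot.close_job())"
```

```text
the job is handed in; nothing more can be done
None
```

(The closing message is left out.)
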